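# Lever open the desk box with the letter opener and ink the stamp

## Task

Get the long stamp ready for use. The letter opener has slid half under the letter tray: draw it right out in front of the tray, let it lie flat on the desk, take it again by its handle, push its blade into the notch of the wooden desk box and lever the flush lid up with it; swing the lid back until it stands upright or farther and lay the opener flat on the desk. Then take the stamp with the long foot out of the box and set it down (no dropping) upright on the middle of the ink pad's felt, leaving the round stamp standing in its place and everything else on the desk undisturbed.

Things in the scene. Friction and masses are not known exactly. Their poses are not given: they have to be found in the camera images.
- deskbox: Fixed closed wooden box, 130 (x) x 260 (y) x 80 mm high without its lid, walls 7 mm, inner floor 8 mm above the desk. Origin: centre of its underside on the desk. +x points from the front (the robot's side, with the notch) to the hinged back; z up.
- notch (a point): Centre of the mouth of the notch in the box's front face: a slot 60 mm wide (along the box's y) and 6 mm high, right through the 7 mm front wall. It is cut in the wall's top edge, so its floor is 74 mm and its roof, the underside of the closed lid, 80 mm above the desk. A dark inlay strip on the lid's edge marks it from above. Axes as the box.
- lid (a joint): Angle of the box's flat wooden lid (130 x 260 x 9 mm, 0.18 kg, flush with the walls all round, nothing to grip): 0 shut, 1.57 upright, 1.92 fully back. The hinge is stiff (0.17 N m of friction: some 2.3 N upward at the front edge raise it) and the lid stays at whatever angle it is left.
- lid_hinge (a point): Middle of the lid's hinge line, on the top edge of the box's back wall, 80 mm above the desk; the hinge line runs along the box's y. Axes as the box.
- lid_edge (a point): Middle of the lid's front edge, 130 mm from the hinge line; turns with the lid.
- opener: Letter opener, 200 mm, 0.1 kg: black handle 95 x 18 wide x 14 high, flat steel blade 105 x 18 x 3 thick, round tip, 5.5 to 8.5 mm over the desk as it lies on its handle. Origin: underside of the handle where the blade begins (balances 11 mm behind it); +x to the tip, z up. At first its handle is under the letter tray, out of reach, the blade sticking out in front.
- opener_tip (a point): Tip of the blade, 105 mm from the opener's origin along +x and 7 mm up (mid thickness). Axes as the opener.
- opener_butt (a point): Rear end of the opener's handle, 95 mm behind its origin and 7 mm up (mid height). Axes as the opener.
- letter_tray: Fixed grey letter tray with papers, 345 (x) x 255 (y) x 67 mm high, on four feet; its floor is 20 mm over the desk. Origin: centre of its underside on the desk; -x points to its open front, from under which the opener's blade sticks out.
- long_stamp: Wooden hand stamp to be used: oblong foot 56 (x) x 24 (y) x 18 mm, dark turned handle round, 25 mm across from 36 to 53 mm up, 62 mm high in all, about 0.07 kg. Origin: centre of its underside; x along the foot, z up. Stands on the floor of the desk box in the left or right half.
- round_stamp: The other hand stamp: same handle and height but a round foot 34 mm across. Origin: centre of its underside. Stands in the other half of the box, about 110 mm from the long stamp; it stays there.
- ink_pad: Fixed open ink pad: dark tin case 136 (x) x 94 (y) x 10 mm with felt 124 x 82 mm inside; its cover lies open flat on its -y side, 8 mm high. Origin: centre of the case's underside on the desk.
- felt (a point): Centre of the top of the ink pad's felt, 10 mm above the desk. Axes as the ink pad.
- stapler: Black stapler 135 x 36 x 58 mm, to the right of the box; bystander. Origin: centre of its underside.
- glasses_case: Brown glasses case 65 x 160 x 40 mm; bystander. Origin: centre of its underside.
- sharpener: Round metal pencil sharpener, 42 mm across and 44 mm high, standing before the box towards the robot's right; bystander. Origin: centre of its underside.

How it is judged:
By the outcome, as a careful person would: the job done as asked, in the order asked, and still so for the second after the job is handed in, with the robot touching nothing.
It also fails if it takes over 72 s, if anything falls off the work surface, if the arm or the gripper's body presses on something with over 40 N, if the wrist force passes 120 N, or if a joint passes its speed limit or range.

## Robot

A 6-joint arm with a two-finger parallel gripper is mounted at the origin on the work surface. World frame = base frame: x ahead of the robot, y to its left, z up, the work surface at z = 0. Lengths are in m, angles in rad, forces in N, time in s.
With the tool pointing down it reaches from about 0.25 to 0.725 m from the base axis. Payload 4 kg.
Tool frame: the origin (TCP) lies between the finger pads; the fingertips stand 17 mm ahead of it and the grasp point (between the pads) lies 2 mm behind it; z points along the fingers, x is the direction in which the jaws open and shut, and the axes are right-handed (so a half turn about z gives the same grasp; the last joint's range is limited). The gripper opens to 85 mm and grips with 20 to 120 N. Pads are 22 mm wide; open, the fingers measure 114 mm over their backs; the gripper's body (76 mm by 85 mm) begins 54 mm behind the grasp point. The pads swing forward as they close: fully open they stand 13 mm farther back than shut.
Start: joints at [1.133, 0.241, 0.005, 1.335, 0, 1.571], TCP at [0.212, 0.453, 0.214] pointing down, gripper open.
Joint ranges: [-2.72, 2.72], [-1.05, 1.87], [-1.09, 1.28], [-1.99, 2.15], [-1.42, 1.44], [-3.14, 3.14]. Speed limits (rad/s): [2.79, 2.79, 3.14, 3.14, 3.14, 3.14].

## Interface

Orientations are given as a unit quaternion [x, y, z, w].
In Python, from workcell import telemetry, cams, workorder gives the robot as it stands. The module is installed in compiled form; this text tells all that it offers.
- The arm moves only by the tool apply_moves, never from a script. Its argument "moves" is a list that holds one entry, the list of rows, each a list of 4 numbers: the shift along the tool's x, y, z in mm, then the turn about the tool's z in degrees. A call has exactly 10 rows; each row shifts and turns the pose as measured when the row begins, along the tool's axes as they then stand; what a row does not reach is not made up. A row lasts 1/10 s, in which the tool goes at most 50 mm and 8.59 degrees, less where a joint would pass 70% of its speed; a pose out of reach is approached as far as the arm can. A call with a gripper value outside its range is refused whole. "hand" is the gripper's target within -1 to 1 (fully open at 1, half-way at 0, shut at -1), set as the call begins (left out, the last holds). The fingers move at their own pace and stop on an object; the grip force is fixed at half the most. Time passes only in rows, so rows that do not move let the fingers close, or fill a call up. It gives the time, the measured TCP pose, the force and the opening at its end, in the units of the state.
- telemetry.get_obs(): the state, without advancing time (a new reading comes with each control period).
- cams.camera(name): name is "scene" or "top"; returns a dict with "color" (480x640x3 uint8, red, green, blue), "fovy" (degrees; the focal length in pixels is half the picture's height over the tangent of half this angle, whatever the lens; pixels are square), "cx", "cy" (the principal point, pixels), "camera_from_world" (4x4, takes a point from world to camera coordinates). Camera axes: x right, y down, z forward; pixel columns grow to the right and rows downward; lengths in m; the calibration is good to about 2 mm. A picture is of the moment at which its call begins. There is no depth.
- workorder.job_done(): hands the job in, once; it reports no verdict.
The state is a dict: "clock": time; "joint_pos": joint angles; "joint_vel": joint speeds; "tau": joint torques, N m; "eef_pos": TCP position; "tool_rot": TCP orientation; "ft_force": force on the tool from outside, world axes, zero at the start; "ft_torque": the same for the moment, N m; "grip_width": finger opening in m.
Only numpy, scipy, OpenCV 4.12 (cv2) and the standard library are available. Lean on these libraries where they do the work, as an engineer would, in place of code of your own. Each camera call takes 0.05 s, during which the arm holds its last target. There are 200 camera calls.

## Working session

There is one attempt and no reset: what is moved stays moved. The work goes in short steps, Python scripts to look and compute and a tool call to move; the robot and the scene stay as the last step left them, time stands still between calls to the robot, and variables do not carry over. Pictures are saved under pics/ and viewed, about 8 in all and at most 12, crops included, and the job is handed in when it is done.

Besides the shell and the picture viewer there is one more tool, called after "Request:" in YAML: its name, and indented under it one key for each argument. apply_moves: Moves the arm, as the interface text tells. Its arguments: {"type":"object","properties":{"moves":{"type":"array"},"hand":{"type":"number"}},"required":["moves"]}

```bash
mkdir -p pics; cat > h.py <<'E'
import numpy as np, cv2
from workcell import telemetry, cams, workorder
from scipy.spatial.transform import Rotation as R
def cam(n):
    c=cams.camera(n); c['f']=240/np.tan(np.radians(c['fovy'])/2); return c
def ray(c,px,z):
    T=np.array(c['camera_from_world']); Rm=T[:3,:3]; t=T[:3,3]
    o=-Rm.T@t; d=Rm.T@np.array([(px[0]-c['cx'])/c['f'],(px[1]-c['cy'])/c['f'],1])
    return o+d*(z-o[2])/d[2]
def proj(c,p):
    T=np.array(c['camera_from_world']); q=T[:3,:3]@np.array(p)+T[:3,3]
    return c['f']*q[:2]/q[2]+[c['cx'],c['cy']]
def save(c,n): cv2.imwrite('pics/'+n,c['color'][:,:,::-1])
E
python3 - <<'E'
from h import *
o=telemetry.get_obs(); print(o)
for n in ('scene','top'):
    c=cam(n); save(c,n+'0.png'); np.save(n+'0.npy',c,allow_pickle=True)
    print(n,c['fovy'],c['cx'],c['cy'],np.round(c['camera_from_world'],3))
E
```

```text
{'clock': 0.0, 'joint_pos': array([1.13299716e+00, 2.41370223e-01, 3.74689489e-03, 1.33521639e+00,
       1.51956596e-05, 1.57080139e+00]), 'joint_vel': array([ 0.00085056, -0.00012921, -0.00143312,  0.0001346 ,  0.00106325,
        0.00101538]), 'tau': array([-1.60425305e-03, -3.72317004e+01,  2.52409476e+01,  1.68732530e-02,
       -2.09082731e-05,  6.34782520e-07]), 'eef_pos': array([0.21168799, 0.45224477, 0.21294301]), 'tool_rot': array([ 8.43786211e-01,  5.36678476e-01, -8.66167929e-04,  5.41915755e-04]), 'ft_force': array([-0.07405493,  0.57368699,  0.61039003]), 'ft_torque': array([ 0.05939394, -0.00349809, -0.04121629]), 'grip_width': 0.0855358172878419}
scene 47.62126280904059 319.48100922123217 247.43331626032906 [[ 4.200e-02  9.990e-01 -1.000e-03 -1.160e-01]
 [ 5.400e-01 -2.400e-02 -8.410e-01 -2.090e-01]
 [-8.400e-01  3.400e-02 -5.410e-01  1.795e+00]
 [ 0.000e+00  0.000e+00  0.000e+00  1.000e+00]]
top 53.809742293008085 312.13011528374665 242.68165285375943 [[ 0.019 -1.    -0.005  0.091]
 [-0.984 -0.018 -0.177  0.527]
 [ 0.177  0.009 -0.984  0.972]
 [ 0.     0.     0.     1.   ]]
```

View pics/top0.png

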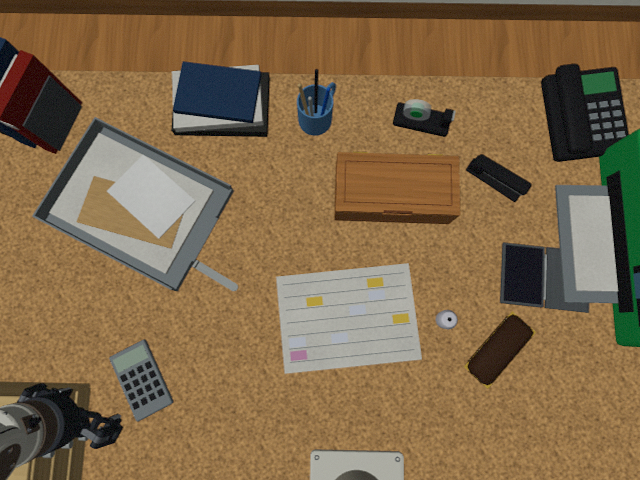

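View pics/scene0.png

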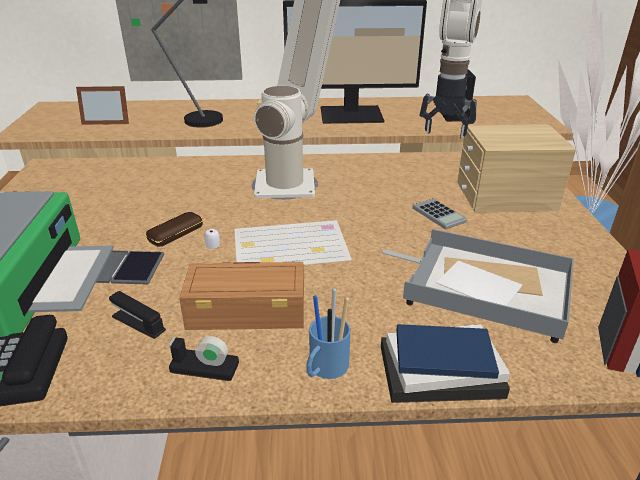

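The top view shows the blade from about (195,264) to the tip at (237,289), with the box lid spanning (336,154)-(460,212) and its notch inlay at (398,212). The ink pad is at (523,275), the sharpener at (447,319), the stapler at (498,177) and the glasses case at (500,349). The scene view from behind shows the same layout, with a lamp-like upright arm over the base.

```bash
python3 - <<'E'
from h import *
c=np.load('top0.npy',allow_pickle=True).item(); im=c['color']
for n,p in dict(blade=(215,276),lid=(398,184),front=(370,214),inlay=(398,212),pad=(523,275),cork=(260,240),tray=(200,240)).items(): print(n,im[p[1],p[0]])
hsv=cv2.cvtColor(im,cv2.COLOR_RGB2HSV)
def rect(mask,roi,name,z):
    m=np.zeros_like(mask); x0,y0,x1,y1=roi; m[y0:y1,x0:x1]=mask[y0:y1,x0:x1]
    m=cv2.morphologyEx(m.astype(np.uint8),cv2.MORPH_OPEN,np.ones((3,3)))
    k=max(cv2.findContours(m,0,1)[0],key=cv2.contourArea)
    w=np.array([ray(c,q[0],z)[:2] for q in k],np.float32)
    r=cv2.minAreaRect(w); print(name,len(k),np.round(r[0],4),np.round(r[1],4),round(r[2],1),'corners',np.round(cv2.boxPoints(r),4).tolist())
    return w
b=rect(hsv[:,:,1]<60,(190,255,250,300),'blade',.0085)
i=im.astype(int)
rect((i.max(2)<75),(495,235,545,310),'pad',.01)
rect((i[:,:,0]-i[:,:,2]>60)&(hsv[:,:,1]>120),(325,145,470,230),'box',.089)
rect(hsv[:,:,2]<95,(380,205,418,220),'inlay',.0845)
big=cv2.resize(np.hstack([im[140:240,320:480],im[240:340,170:330]]),None,fx=2.5,fy=2.5,interpolation=cv2.INTER_CUBIC)
cv2.imwrite('pics/crop1.png',big[:,:,::-1])
for n,p,z in [('lidBL',(337,154),.089),('lidBR',(460,156),.089),('lidFL',(335,212),.089),('lidFR',(459,214),.089),('trayF1',(230,190),.067),('trayF2',(178,287),.067),('sharp',(447,319),.044),('stap',(498,177),.058)]: print(n,np.round(ray(c,p,z),4))
E
```

```text
blade [135 142 138]
lid [143  96  51]
front [61 37 13]
inlay [78 46 22]
pad [15 23 30]
cork [169 132  81]
tray [102 110 110]
blade 113 [0.458  0.3226] [0.1298 0.0273] 55.9 corners [[0.41040000319480896, 0.27639999985694885], [0.43290001153945923, 0.2612000107765198], [0.5055999755859375, 0.36880001425743103], [0.4830999970436096, 0.3840000033378601]]
pad 211 [ 0.4691 -0.3627] [0.0918 0.1332] 84.3 corners [[0.3982999920845032, -0.4018999934196472], [0.5309000015258789, -0.41499999165534973], [0.539900004863739, -0.32359999418258667], [0.4074000120162964, -0.31049999594688416]]
box 457 [ 0.6414 -0.0784] [0.184  0.3087] 1.0 corners [[0.5468999743461609, 0.07440000027418137], [0.5521000027656555, -0.23430000245571136], [0.7360000014305115, -0.23119999468326569], [0.7307999730110168, 0.07739999890327454]]
inlay 84 [ 0.5773 -0.0792] [0.0107 0.0777] 1.0 corners [[0.5712000131607056, -0.04039999842643738], [0.5726000070571899, -0.11810000240802765], [0.583299994468689, -0.11789999902248383], [0.5820000171661377, -0.04019999876618385]]
lidBL [0.711 0.051 0.089]
lidBR [ 0.7109 -0.2111  0.089 ]
lidFL [0.5835 0.054  0.089 ]
lidFR [ 0.5838 -0.2044  0.089 ]
trayF1 [0.6338 0.2801 0.067 ]
trayF2 [0.4229 0.3779 0.067 ]
sharp [ 0.3681 -0.185   0.044 ]
stap [ 0.676  -0.3018  0.058 ]
```

View pics/crop1.png

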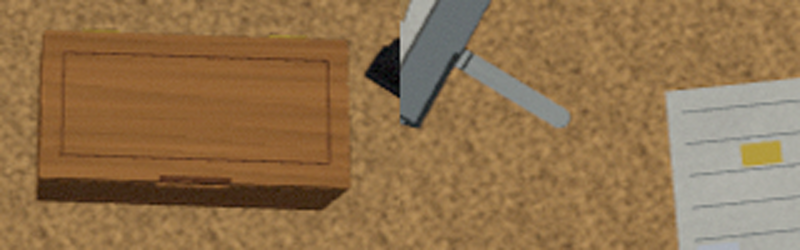

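The crop shows the lid corners at full-image pixels of about (338,153), (459,156), (336,212) and (460,215). The inlay spans (384..412,212), and the blade tip is at (237,288). I'll start by turning the jaws across the blade.

Request:
apply_moves:
  moves:
    - [[0,0,0,8.5],[0,0,0,8.5],[0,0,0,8.5],[0,0,0,8.5],[0,0,0,8.5],[0,0,0,8.5],[0,0,0,8.5],[0,0,0,8.5],[0,0,0,8.5],[0,0,0,8.5]]
  hand: 0.2

```text
clock: 1.1
eef_pos: [0.2099, 0.4485, 0.2073]
tool_rot: [0.983, -0.185, -0.002, 0.007]
ft_force: [-1.0, -0.2, -0.2]
grip_width: 0.0512
```

```bash
cat >> h.py <<'E'
def st():
    o=telemetry.get_obs(); Rm=R.from_quat(o['tool_rot']).as_matrix()
    yaw=np.degrees(np.arctan2(Rm[1,0],Rm[0,0]))
    print('t',round(o['clock'],2),'pos',np.round(o['eef_pos'],4),'yaw',round(yaw,1),'tz',np.round(Rm[:,2],3),'w',round(o['grip_width'],4),'F',np.round(o['ft_force'],1),'j',np.round(o['joint_pos'],2))
    return o,Rm,yaw
def to(p,yaw_t=None):
    """delta in tool axes (mm) for the orientation after turning to yaw_t, and turn deg"""
    o,Rm,yaw=st(); turn=0
    if yaw_t is not None:
        turn=(yaw-yaw_t+180)%360-180; Rm=Rm@R.from_euler('z',turn,degrees=True).as_matrix()
    print('turn',round(turn,1),'shift(after turn)',np.round(Rm.T@(np.array(p)-o['eef_pos'])*1000,1))
E
python3 - <<'E'
from h import *
c=np.load('top0.npy',allow_pickle=True).item(); im=c['color']
hsv=cv2.cvtColor(im,cv2.COLOR_RGB2HSV)
m=np.zeros(im.shape[:2],bool); m[260:300,203:245]=(hsv[260:300,203:245,1]<70)
ys,xs=np.nonzero(m); w=np.array([ray(c,(x,y),.0085)[:2] for x,y in zip(xs,ys)])
mu=w.mean(0); u,s,v=np.linalg.svd(w-mu); d=v[0]*np.sign(-v[0][0]); t=(w-mu)@d
tip=mu+d*(t.max()+.0008)
print('n',len(w),'mu',mu,'dir',d,np.degrees(np.arctan2(d[1],d[0])),'tip',tip,'width',np.ptp((w-mu)@v[1]))
print('origin',tip-.105*d,'grasp30',tip-.03*d)
fl,fr,bl,br=[ray(c,p,.089)[:2] for p in [(336,212),(460,215.2),(338,153.2),(459.5,156)]]
print('lid',fl,fr,bl,br,'ctr',(fl+fr+bl+br)/4,'yaw front',np.degrees(np.arctan2(*(fl-fr)[::-1]))-90,'back',np.degrees(np.arctan2(*(bl-br)[::-1]))-90)
for n,p in [('cal TL',(276,275)),('cal BL',(285,372)),('calc',(141,380)),('calcTR',(150,342)),('sharp',(447,330))]: print(n,ray(c,p,0)[:2])
to(np.r_[tip-.03*d,.05],np.degrees(np.arctan2(d[1],d[0]))+90)
E
```

```text
n 335 mu [0.44920974 0.30484392] dir [-0.50705245 -0.8619152 ] -120.46769352588181 tip [0.42573604 0.26494206] width 0.019230231376756585
origin [0.47897655 0.35544315] grasp30 [0.44094762 0.29079951]
lid [0.58355695 0.05190455] [ 0.5812398  -0.20635163] [0.71282053 0.04891851] [ 0.71090208 -0.21001035] ctr [ 0.64712984 -0.07888473] yaw front -0.5140611075743777 back -0.42450625009941234
cal TL [0.45894261 0.18046065]
cal BL [0.24998679 0.15430304]
calc [0.22735639 0.46315191]
calcTR [0.30752829 0.45016633]
sharp [ 0.34546907 -0.1963321 ]
t 1.1 pos [0.2099 0.4485 0.2073] yaw -21.3 tz [-0.006 -0.013 -1.   ] w 0.0512 F [-1.  -0.2 -0.2] j [ 1.13  0.25 -0.    1.33 -0.    3.08]
turn 9.2 shift(after turn) [278.9  16.5 158. ]
```

Request:
apply_moves:
  moves:
    - [[39,9,0,0],[39,9,0,0],[39,9,0,0],[39,9,0,0],[39,9,0,0],[39,9,0,0],[39,9,0,0],[0,0,20,3],[0,0,20,3],[0,0,20,3]]
  hand: 0

```text
clock: 2.1
eef_pos: [0.4503, 0.2832, 0.1439]
tool_rot: [0.964, -0.264, -0.001, 0.008]
ft_force: [0.0, 0.2, -0.9]
grip_width: 0.0425
```

```bash
python3 - <<'E'
from h import *
to([.4409,.2908,.05],-30.5)
E
```

```text
t 2.1 pos [0.4503 0.2832 0.1439] yaw -30.7 tz [-0.006 -0.015 -1.   ] w 0.0425 F [ 0.   0.2 -0.9] j [ 0.57  0.35 -0.02  1.21 -0.01  2.67]
turn -0.2 shift(after turn) [-12.2  -3.3  93.9]
```

Request:
apply_moves:
  moves:
    - [[-6,-1.6,30,0],[-6,-1.6,30,0],[0,0,25,0],[0,0,15,0],[0,0,10,0],[0,0,5,0],[0,0,3,0],[0,0,0,0],[0,0,0,0],[0,0,0,0]]

```text
clock: 3.1
eef_pos: [0.4387, 0.2879, 0.0178]
tool_rot: [0.964, -0.266, -0.003, 0.01]
ft_force: [-0.4, -0.4, -0.3]
grip_width: 0.0428
```

```bash
python3 - <<'E'
from h import *
to([.4409,.2908,.02],-30.5)
c=cam('top'); i=c['color'][200:350,120:320]; cv2.imwrite('pics/a.png',cv2.resize(i,None,fx=3,fy=3,interpolation=2)[:,:,::-1])
E
```

```text
t 3.1 pos [0.4387 0.2879 0.0178] yaw -30.8 tz [-0.012 -0.019 -1.   ] w 0.0428 F [-0.4 -0.4 -0.3] j [ 0.59  0.47 -0.21  0.91 -0.01  2.7 ]
turn -0.3 shift(after turn) [ 0.5 -3.6 -2.3]
```

View pics/a.png

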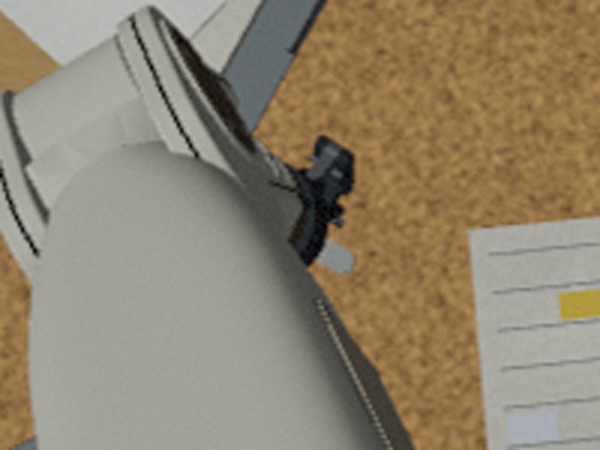

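The arm hides most of the blade from above, but the tip shows just ahead of the jaws, so it lies between the fingers. Closing.

Request:
apply_moves:
  moves:
    - [[0,0,-1.5,0],[0,0,-1,0],[0,0,-0.6,0],[0,0,-0.6,0],[0,0,-0.5,0],[0,0,-0.5,0],[0,0,-0.5,0],[0,0,-0.5,0],[0,0,-0.5,0],[0,0,-0.5,0]]
  hand: -1

```text
clock: 4.15
eef_pos: [0.4397, 0.2887, 0.0265]
tool_rot: [0.964, -0.266, -0.002, 0.009]
ft_force: [-1.0, -0.0, -0.9]
grip_width: -0.0002
```

```bash
python3 - <<'E'
from h import *
to([.4409,.2908,.02],-30.5)
E
```

```text
t 4.15 pos [0.4397 0.2887 0.0265] yaw -30.8 tz [-0.009 -0.017 -1.   ] w -0.0002 F [-1.  -0.  -0.9] j [ 0.59  0.46 -0.2   0.93 -0.01  2.7 ]
turn -0.3 shift(after turn) [-0.  -2.6  6.4]
```

Request:
apply_moves:
  moves:
    - [[0,0,0,0],[0,0,0,0],[0,0,0,0],[0,-1,0,0],[0,-1,0,0],[0,0,3,0],[0,0,3,0],[0,0,2,0],[0,0,0,0],[0,0,0,0]]
  hand: 0

```text
clock: 5.15
eef_pos: [0.4405, 0.2903, 0.0174]
tool_rot: [0.964, -0.266, -0.003, 0.01]
ft_force: [0.5, -0.1, 0.1]
grip_width: 0.0427
```

```bash
python3 - <<'E'
from h import *
to([.4409,.2908,.019],-30.5)
E
```

```text
t 5.15 pos [0.4405 0.2903 0.0174] yaw -30.8 tz [-0.01  -0.017 -1.   ] w 0.0427 F [ 0.5 -0.1  0.1] j [ 0.59  0.47 -0.2   0.91 -0.01  2.7 ]
turn -0.3 shift(after turn) [ 0.1 -0.6 -1.7]
```

Request:
apply_moves:
  moves:
    - [[0,0,-2,0],[0,0,0,0],[0,0,0,0],[0,0,0,0],[0,0,-0.5,0],[0,0,0,0],[0,0,0,0],[0,0,0,0],[0,0,0,0],[0,0,0,0]]
  hand: -1

```text
clock: 6.15
eef_pos: [0.4408, 0.2904, 0.0205]
tool_rot: [0.964, -0.266, -0.002, 0.009]
ft_force: [0.9, -0.1, -1.1]
grip_width: 0.0002
```

```bash
python3 - <<'E'
from h import *
to([.4409-.507*.15,.2908-.862*.15,.019],-30.5)
E
```

```text
t 6.15 pos [0.4408 0.2904 0.0205] yaw -30.8 tz [-0.009 -0.017 -1.   ] w 0.0002 F [ 0.9 -0.1 -1.1] j [ 0.59  0.47 -0.2   0.92 -0.01  2.7 ]
turn -0.3 shift(after turn) [  0.  149.6   4.4]
```

```bash
python3 - <<'E'
from h import *
c=cam('scene'); p=proj(c,[.4408,.2904,.0035]).astype(int); print(p, proj(c,[.4257,.265,.007]),proj(c,[.479,.3554,.007]))
i=c['color'][p[1]-60:p[1]+40,p[0]-70:p[0]+80]; print(p-[70,60]); cv2.imwrite('pics/b.png',cv2.resize(i,None,fx=5,fy=5,interpolation=2)[:,:,::-1])
E
```

```text
[392 254] [382.07802053 250.75274092] [419.86686665 261.20396409]
[322 194]
```

View pics/b.png

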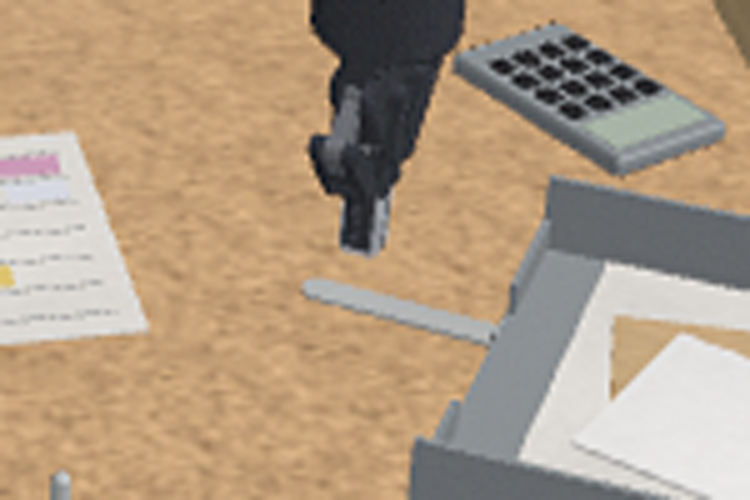

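Seen from the scene camera, the shut fingertips are at about (394,244). The blade runs from its tip at (383,252) to the tray at (420,261), so the fingertips are behind or above the blade. I'll compare projections to settle which.

```bash
python3 - <<'E'
from h import *
s=np.load('scene0.npy',allow_pickle=True).item(); t=np.load('top0.npy',allow_pickle=True).item()
for p in ([0,0,0],[.2117,.4522,.2129],[.2117,.4522,.2129-.004]): print(p,proj(s,p),proj(t,p))
o,Rm,y=st()
for c,n in ((cam('scene'),'s'),(cam('top'),'t')):
    for d in (0,.017): print(n,d,proj(c,o['eef_pos']+Rm@[0,0,d]))
    if n=='t': save(c,'tb.png'); 
i=c['color'][230:310,180:280]; cv2.imwrite('pics/c.png',np.hstack([cv2.resize(i,(500,400),interpolation=2),cv2.resize(s['color'][60:160,400:500],(400,400),interpolation=2)])[:,:800,::-1])
E
```

```text
[0, 0, 0] [284.21190323 184.08158217] [356.52665163 499.1479641 ]
[0.2117, 0.4522, 0.2129] [442.73649178 145.4832269 ] [101.35874949 403.25313364]
[0.2117, 0.4522, 0.2089] [442.56302629 146.83246203] [102.39899894 402.88585714]
t 6.2 pos [0.4407 0.2904 0.0205] yaw -30.8 tz [-0.009 -0.017 -1.   ] w -0.0 F [-0.3 -0.3  0.1] j [ 0.59  0.47 -0.2   0.92 -0.01  2.7 ]
s 0 [392.85806054 249.34760894]
s 0.017 [392.27861819 254.73094217]
t 0 [224.61603301 281.36066645]
t 0.017 [226.17866662 282.17783789]
```

View pics/c.png

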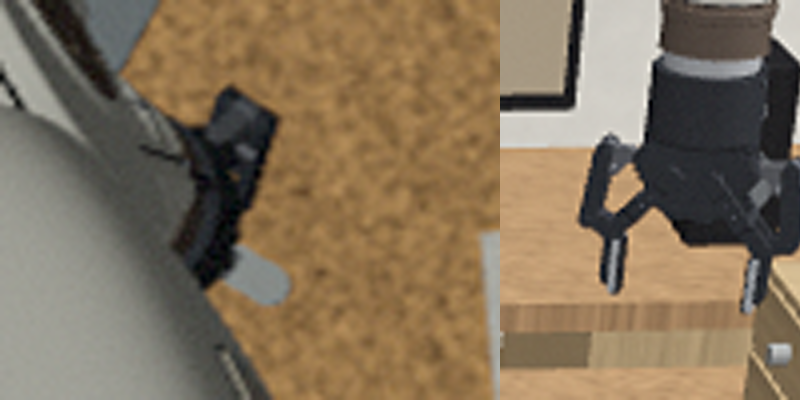

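Crop c shows the near knuckle at top-image (228,256), which fits the reported x and y. In the start picture the open tips are at scene (428,132) and (462,137), about 11 px above the projected TCP. Both views suggest the fingertips are roughly 30 mm higher than the reported z implies. I'll check the scene camera against the box and then feel down gently with the jaws open.

Request:
apply_moves:
  moves:
    - [[0,0,0,0],[0,0,0,0],[0,0,0,0],[0,0,1,0],[0,0,1,0],[0,0,1,0],[0,0,1,0],[0,0,1,0],[0,0,1,0],[0,0,1,0]]
  hand: 0

```text
clock: 7.3
eef_pos: [0.4407, 0.2903, 0.0128]
tool_rot: [0.964, -0.266, -0.002, 0.009]
ft_force: [-0.4, -0.1, 0.5]
grip_width: 0.0426
```

```bash
python3 - <<'E'
from h import *
st()
s=np.load('scene0.npy',allow_pickle=True).item()
for p in ([.7128,.0489,.089],[.7109,-.21,.089],[.5835,.0519,.089],[.5812,-.2063,.089],[.7128,.0489,0],[.7109,-.21,0],[.368,-.185,.044],[.368,-.185,0]): print(p,proj(s,p))
E
```

```text
t 7.3 pos [0.4407 0.2903 0.0128] yaw -30.8 tz [-0.009 -0.017 -1.   ] w 0.0426 F [-0.4 -0.1  0.5] j [ 0.59  0.48 -0.21  0.9  -0.01  2.7 ]
[0.7128, 0.0489, 0.089] [301.47000802 294.79307843]
[0.7109, -0.21, 0.089] [178.1612285  297.52118742]
[0.5835, 0.0519, 0.089] [302.00112041 260.46774835]
[0.5812, -0.2063, 0.089] [189.74908443 262.65427108]
[0.7128, 0.0489, 0] [302.25133871 326.87990402]
[0.7109, -0.21, 0] [183.93387249 329.69305983]
[0.368, -0.185, 0.044] [212.61714688 231.42390326]
[0.368, -0.185, 0] [214.35924524 245.285398  ]
```

The box corners project within 3 px, so the scene camera is good. The reported z is 0.013 with no contact, so the offset is real. I'll keep feeling down.

Request:
apply_moves:
  moves:
    - [[0,0,1.5,0],[0,0,1.5,0],[0,0,1.5,0],[0,0,1.5,0],[0,0,1.5,0],[0,0,1.5,0],[0,0,1.5,0],[0,0,1.5,0],[0,0,1,0],[0,0,1,0]]

```text
clock: 8.3
eef_pos: [0.4405, 0.29, -0.0025]
tool_rot: [0.964, -0.266, -0.002, 0.009]
ft_force: [-0.1, -0.2, 0.7]
grip_width: 0.0425
```

```bash
python3 - <<'E'
from h import *
st()
c=cam('scene'); i=c['color'][194:294,322:472]; cv2.imwrite('pics/d.png',cv2.resize(i,None,fx=5,fy=5,interpolation=2)[:,:,::-1])
E
```

```text
t 8.3 pos [ 0.4405  0.29   -0.0025] yaw -30.8 tz [-0.01  -0.017 -1.   ] w 0.0425 F [-0.1 -0.2  0.7] j [ 0.59  0.5  -0.23  0.86 -0.01  2.7 ]
```

View pics/d.png

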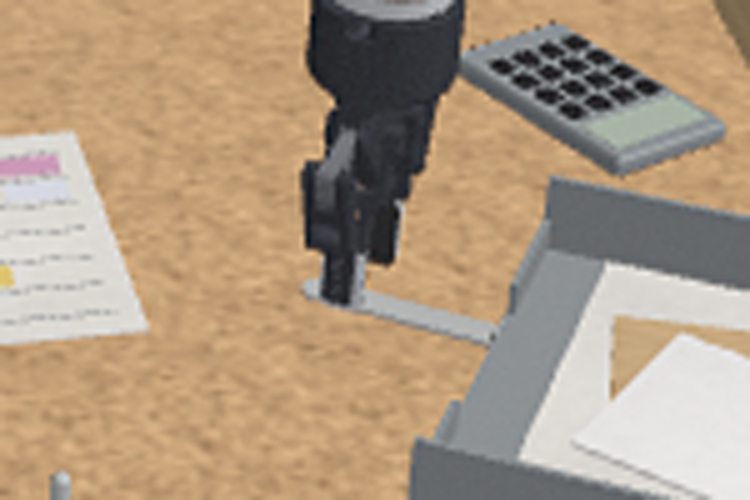

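The fingertips are at scene crop (340,303) and (380,260) and straddle the blade, about 17 mm above the desk. x and y agree with the report while z is offset by about 30 mm. I'll continue down in small steps.

Request:
apply_moves:
  moves:
    - [[0,0,1,0],[0,0,1,0],[0,0,1,0],[0,0,1,0],[0,0,1,0],[0,0,1,0],[0,0,1,0],[0,0,1,0],[0,0,1,0],[0,0,1,0]]

```text
clock: 9.35
eef_pos: [0.4404, 0.2899, -0.0134]
tool_rot: [0.964, -0.266, -0.002, 0.009]
ft_force: [1.0, 0.2, -0.4]
grip_width: 0.0428
```

```bash
python3 - <<'E'
from h import *
st()
E
```

```text
t 9.35 pos [ 0.4404  0.2899 -0.0134] yaw -30.8 tz [-0.009 -0.017 -1.   ] w 0.0428 F [ 1.   0.2 -0.4] j [ 0.59  0.51 -0.24  0.84 -0.01  2.7 ]
```

Request:
apply_moves:
  moves:
    - [[0,0,0.8,0],[0,0,0.8,0],[0,0,0.8,0],[0,0,0.8,0],[0,0,0.8,0],[0,0,0.8,0],[0,0,0.8,0],[0,0,0.8,0],[0,0,0.8,0],[0,0,0.8,0]]

```text
clock: 10.35
eef_pos: [0.4404, 0.2898, -0.0193]
tool_rot: [0.964, -0.266, -0.002, 0.009]
ft_force: [-1.5, -1.6, 6.4]
grip_width: 0.043
```

```bash
python3 - <<'E'
from h import *
st()
E
```

```text
t 10.35 pos [ 0.4404  0.2898 -0.0193] yaw -30.8 tz [-0.009 -0.016 -1.   ] w 0.043 F [-1.5 -1.6  6.4] j [ 0.59  0.52 -0.24  0.82 -0.01  2.7 ]
```

Request:
apply_moves:
  moves:
    - [[0,0,-3.3,0],[0,0,0,0],[0,0,0,0],[0,0,0,0],[0,0,0,0],[0,0,0,0],[0,0,0,0],[0,0,0,0],[0,0,0,0],[0,0,0,0]]
  hand: -1

```text
clock: 11.35
eef_pos: [0.4407, 0.2901, -0.0158]
tool_rot: [0.964, -0.266, -0.002, 0.009]
ft_force: [0.3, 0.1, 1.1]
grip_width: 0.0153
```

```bash
python3 - <<'E'
from h import *
st()
E
```

```text
t 11.35 pos [ 0.4407  0.2901 -0.0158] yaw -30.8 tz [-0.008 -0.016 -1.   ] w 0.0153 F [0.3 0.1 1.1] j [ 0.59  0.52 -0.24  0.83 -0.01  2.7 ]
```

Request:
apply_moves:
  moves:
    - [[0,7,0,0],[0,13,0,0],[0,13,0,0],[0,13,0,0],[0,13,0,0],[0,13,0,0],[0,13,0,0],[0,13,0,0],[0,13,0,0],[0,13,0,0]]

```text
clock: 12.35
eef_pos: [0.3728, 0.1779, -0.0144]
tool_rot: [0.964, -0.265, -0.002, 0.009]
ft_force: [0.2, 0.5, 0.0]
grip_width: 0.015
```

```bash
python3 - <<'E'
from h import *
st()
E
```

```text
t 12.35 pos [ 0.3728  0.1779 -0.0144] yaw -30.8 tz [-0.008 -0.016 -1.   ] w 0.015 F [0.2 0.5 0. ] j [ 0.45  0.34 -0.54  0.7  -0.01  2.56]
```

Request:
apply_moves:
  moves:
    - [[-6,2,0,0],[-10,3,0,0],[-10,3,0,0],[-10,3,0,0],[-10,3,0,0],[-9,3,0,0],[-4,1,0,0],[0,0,0,0],[0,0,0,0],[0,0,0,0]]

```text
clock: 13.35
eef_pos: [0.3059, 0.1937, -0.0141]
tool_rot: [0.964, -0.264, -0.002, 0.009]
ft_force: [-0.0, 0.1, -0.9]
grip_width: 0.0151
```

Request:
apply_moves:
  moves:
    - [[0,0,0,0],[0,0,0,0],[0,0,0,0],[0,0,0,0],[0,0,-15,0],[0,0,-25,0],[0,0,-25,0],[0,0,-15,0],[0,-40,0,0],[0,-40,0,0]]
  hand: 0

```text
clock: 14.35
eef_pos: [0.3465, 0.2607, 0.0672]
tool_rot: [0.963, -0.268, -0.003, 0.011]
ft_force: [0.5, 0.4, 0.4]
grip_width: 0.043
```

```bash
python3 - <<'E'
from h import *
st()
for n in ('scene','top'):
    c=cam(n); np.save(n+'1.npy',c,allow_pickle=True)
    q=proj(c,[.36,.24,.0]).astype(int); print(n,q)
    x,y=max(q[0]-75,0),q[1]-75; i=c['color'][y:y+150,x:x+150]; print(x,y)
    cv2.imwrite('pics/e_%s.png'%n,cv2.resize(i,(400,400),interpolation=2)[:,:,::-1])
cv2.imwrite('pics/e.png',np.hstack([cv2.imread('pics/e_scene.png'),cv2.imread('pics/e_top.png')]))
E
```

```text
t 14.35 pos [0.3465 0.2607 0.0672] yaw -31.1 tz [-0.012 -0.019 -1.   ] w 0.043 F [0.5 0.4 0.4] j [ 0.65  0.26 -0.39  0.95 -0.01  2.76]
scene [369 240]
294 165
top [247 319]
172 244
```

View pics/e.png

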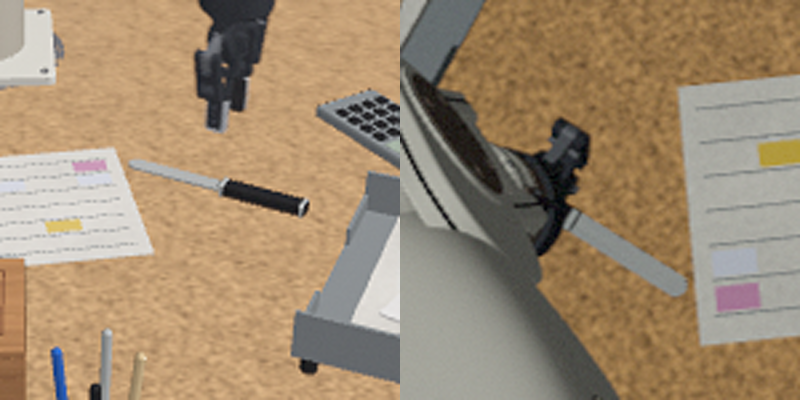

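The opener lies clear on the desk. In the scene view the tip is at (343,226), the blade/handle joint at (377,235) and the butt at (409,243). The sheet is untouched and the handle is about 30 mm in front of the tray.

```bash
cat >> h.py <<'E'
ZO=.034 # true TCP z = reported + ZO
def pca(c,m,z):
    ys,xs=np.nonzero(m); w=np.array([ray(c,(x,y),z)[:2] for x,y in zip(xs,ys)])
    mu=w.mean(0); v=np.linalg.svd(w-mu,full_matrices=False)[2]; return mu,v[0],(w-mu)@v[0],(w-mu)@v[1]
E
python3 - <<'E'
from h import *
t=np.load('top1.npy',allow_pickle=True).item(); s=np.load('scene1.npy',allow_pickle=True).item()
hs=cv2.cvtColor(t['color'],cv2.COLOR_RGB2HSV); m=np.zeros((480,640),bool); m[318:360,238:281]=hs[318:360,238:281,1]<60
k,l,st_,_=cv2.connectedComponentsWithStats(m.astype(np.uint8)); m=l==1+np.argmax(st_[1:,4])
mu,d,a,b=pca(t,m,.0085); d=d*np.sign(-d[0]); a=a*np.sign(1); 
tip=mu+d*(np.abs(a).max()); print('top blade',mu,d,np.degrees(np.arctan2(d[1],d[0])),'len',np.ptp(a),'wid',np.ptp(b))
print('tip from hand px',ray(t,(279,352.7),.007), 'scene',ray(s,(342.8,226.1),.007),'joint',ray(s,(377.2,234.8),.007),'butt',ray(s,(409.5,243),.007))
hv=cv2.cvtColor(s['color'],cv2.COLOR_RGB2HSV)[:,:,2]; m=np.zeros((480,640),bool); m[225:250,374:412]=hv[225:250,374:412]<60
mu2,d2,a2,b2=pca(s,m,.007); d2*=np.sign(-d2[0]); print('scene handle',mu2,d2,np.degrees(np.arctan2(d2[1],d2[0])),np.ptp(a2),np.ptp(b2))
E
```

```text
top blade [0.31748332 0.21468157] [-0.51042298 -0.85992348] -120.692008123184 len 0.108780894653222 wid 0.018921792438340964
tip from hand px [0.29056431 0.16796863 0.007     ] scene [0.29270295 0.17091389 0.007     ] joint [0.34436593 0.26268271 0.007     ] butt [0.39064756 0.34458557 0.007     ]
scene handle [0.36576134 0.30116841] [-0.52827191 -0.84907526] -121.88876878527932 0.09195787831134397 0.03063834577079908
```

```bash
python3 - <<'E'
from h import *
to([.3636,.289,-.0155],-31)
E
```

```text
t 14.45 pos [0.3492 0.2641 0.067 ] yaw -30.9 tz [-0.01  -0.016 -1.   ] w 0.0428 F [ 0.6  0.6 -0.4] j [ 0.65  0.26 -0.38  0.95 -0.01  2.76]
turn 0.1 shift(after turn) [ -0.5 -30.3  81.9]
```

Request:
apply_moves:
  moves:
    - [[0,-15,0,0],[-0.5,-14,0,0],[0,0,20,0],[0,0,25,0],[0,0,20,0],[0,0,9,0],[0,0,4,0],[0,0,0,0],[0,0,0,0],[0,0,0,0]]

```text
clock: 15.45
eef_pos: [0.3624, 0.2867, -0.0136]
tool_rot: [0.964, -0.266, -0.003, 0.01]
ft_force: [-0.1, 0.1, -0.1]
grip_width: 0.0427
```

```bash
python3 - <<'E'
from h import *
to([.3636,.289,-.0155],-31)
E
```

```text
t 15.45 pos [ 0.3624  0.2867 -0.0136] yaw -30.9 tz [-0.011 -0.018 -1.   ] w 0.0427 F [-0.1  0.1 -0.1] j [ 0.67  0.42 -0.41  0.76 -0.01  2.78]
turn 0.1 shift(after turn) [-0.1 -2.6  1.9]
```

Request:
apply_moves:
  moves:
    - [[0,0,1,0],[0,0,1,0],[0,0,0,0],[0,0,0,0],[0,0,0,0],[0,0,0,0],[0,0,0,0],[0,0,0,0],[0,0,0,0],[0,0,0,0]]
  hand: -1

```text
clock: 16.45
eef_pos: [0.3636, 0.2877, -0.0138]
tool_rot: [0.964, -0.266, -0.002, 0.009]
ft_force: [0.2, 0.1, -0.2]
grip_width: 0.0163
```

```bash
python3 - <<'E'
from h import *
o,Rm,y=st()
# opener in tool frame at grasp: true TCP = rep+ZO
th=np.radians(-121); d=np.array([np.cos(th),np.sin(th),0])
p=o['eef_pos']+[0,0,ZO]; tip=np.array([.2915,.169,.007])
np.save('grasp.npy',np.array([Rm.T@(tip-p),Rm.T@d,Rm.T@[0,0,1.]])); print(np.load('grasp.npy')*1000)
E
cat >> h.py <<'E'
def tip():
    o,Rm,y=st(); g=np.load('grasp.npy'); t=o['eef_pos']+[0,0,ZO]+Rm@g[0]; d=Rm@g[1]
    print('tip',np.round(t*1000,1),'dir yaw',round(np.degrees(np.arctan2(d[1],d[0])),1),'pitch up deg',round(np.degrees(np.arcsin(d[2])),2),'roll',round(np.degrees((Rm@g[2])@np.cross([0,0,1],d)),2))
    return o,Rm,t,d
E
```

```text
t 16.45 pos [ 0.3636  0.2877 -0.0138] yaw -30.9 tz [-0.008 -0.016 -1.   ] w 0.0163 F [ 0.2  0.1 -0.2] j [ 0.67  0.42 -0.41  0.76 -0.01  2.78]
[[-9.47752218e-01  1.38628743e+02  1.56739317e+01]
 [-2.09074155e+00  9.99839182e+02  1.78112302e+01]
 [ 1.20649700e+00  1.78137783e+01 -9.99840594e+02]]
```

Request:
apply_moves:
  moves:
    - [[0,0,-15,0],[0,0,-30,-8.5],[0,0,-30,-8.5],[0,0,-25,-8.5],[0,0,0,-8.5],[0,0,0,-8.5],[0,0,0,-8.5],[0,0,0,-8.5],[0,0,0,-8.5],[0,0,0,-8.5]]

```text
clock: 17.45
eef_pos: [0.3635, 0.2887, 0.0901]
tool_rot: [0.918, 0.396, -0.008, 0.006]
ft_force: [-0.8, 1.1, -0.5]
grip_width: 0.0162
```

```bash
python3 - <<'E'
from h import *
tip(); to([.406,-.078,.09])
E
```

```text
t 17.45 pos [0.3635 0.2887 0.0901] yaw 46.7 tz [-0.01  -0.017 -1.   ] w 0.0162 F [-0.8  1.1 -0.5] j [ 0.68  0.28 -0.28  1.03 -0.01  1.43]
tip [463.6 192.7 109.1] dir yaw -43.4 pitch up deg -0.76 roll 1.15
t 17.45 pos [0.3635 0.2887 0.0901] yaw 46.7 tz [-0.01  -0.017 -1.   ] w 0.0162 F [-0.8  1.1 -0.5] j [ 0.68  0.28 -0.28  1.03 -0.01  1.43]
turn 0 shift(after turn) [-237.8  282.4    5.9]
```

Request:
apply_moves:
  moves:
    - [[-20,24,0,0],[-30,36,0,0],[-30,36,0,0],[-30,36,0,0],[-30,36,0,0],[-30,36,0,0],[-30,36,0,0],[-30,36,0,0],[0,0,0,-8.5],[0,0,0,-8.5]]

```text
clock: 18.45
eef_pos: [0.4122, -0.0807, 0.0961]
tool_rot: [0.846, 0.534, -0.005, 0.006]
ft_force: [-0.3, 0.4, -0.5]
grip_width: 0.0163
```

```bash
python3 - <<'E'
from h import *
tip(); to([.406,-.078,.09],89.6)
E
```

```text
t 18.45 pos [ 0.4122 -0.0807  0.0961] yaw 64.5 tz [-0.002 -0.016 -1.   ] w 0.0163 F [-0.3  0.4 -0.5] j [-0.18  0.18 -0.4   0.99 -0.02  0.26]
tip [ 536.9 -141.4  115.1] dir yaw -25.6 pitch up deg -0.76 roll 0.94
t 18.45 pos [ 0.4122 -0.0807  0.0961] yaw 64.5 tz [-0.002 -0.016 -1.   ] w 0.0163 F [-0.3  0.4 -0.5] j [-0.18  0.18 -0.4   0.99 -0.02  0.26]
turn -25.1 shift(after turn) [ 2.8 -6.2  6.1]
```

Request:
apply_moves:
  moves:
    - [[0,0,0,-8.4],[0,0,0,-8.4],[0,0,0,-8.4],[0,0,0,0],[3,20,0,0],[0,20,0,0],[0,12,0,0],[0,0,8,0],[0,0,8,0],[0,0,0,0]]

```text
clock: 19.45
eef_pos: [0.4618, -0.0793, 0.0774]
tool_rot: [0.709, 0.705, -0.008, 0.003]
ft_force: [-0.4, 0.4, -1.1]
grip_width: 0.0161
```

```bash
python3 - <<'E'
from h import *
tip()
E
```

```text
t 19.45 pos [ 0.4618 -0.0793  0.0774] yaw 89.7 tz [-0.008 -0.015 -1.   ] w 0.0161 F [-0.4  0.4 -1.1] j [-0.16  0.29 -0.3   0.98 -0.02 -0.15]
tip [600.3 -81.3  94.7] dir yaw -0.5 pitch up deg -1.45 roll 0.95
```

Request:
apply_moves:
  moves:
    - [[0,0,0.7,0],[0,0,0.7,0],[0,0,0.7,0],[0,0,0.7,0],[0,0,0.7,0],[0,0,0.7,0],[0,0,0.7,0],[0,0,0.7,0],[0,0,0.7,0],[0,0,0.7,0]]

```text
clock: 20.45
eef_pos: [0.4596, -0.0794, 0.0706]
tool_rot: [0.71, 0.704, -0.008, 0.002]
ft_force: [-1.9, 0.3, 2.5]
grip_width: 0.0162
```

```bash
python3 - <<'E'
from h import *
tip()
E
```

```text
t 20.45 pos [ 0.4596 -0.0794  0.0706] yaw 89.6 tz [-0.008 -0.015 -1.   ] w 0.0162 F [-1.9  0.3  2.5] j [-0.16  0.3  -0.32  0.96 -0.02 -0.15]
tip [598.  -81.6  87.8] dir yaw -0.6 pitch up deg -1.5 roll 0.94
```

Request:
apply_moves:
  moves:
    - [[0,0,0.5,0],[0,0,0.5,0],[0,0,0.5,0],[0,0,0.5,0],[0,0,0,0],[0,0,0,0],[0,0,0,0],[0,0,0,0],[0,0,0,0],[0,0,0,0]]

```text
clock: 21.45
eef_pos: [0.4596, -0.0794, 0.0693]
tool_rot: [0.71, 0.704, -0.008, 0.003]
ft_force: [-2.4, -0.3, 2.9]
grip_width: 0.016
```

```bash
python3 - <<'E'
from h import *
o=tip()[0]; print(o['ft_torque'])
E
```

```text
t 21.45 pos [ 0.4596 -0.0794  0.0693] yaw 89.6 tz [-0.008 -0.015 -1.   ] w 0.016 F [-2.4 -0.3  2.9] j [-0.16  0.3  -0.32  0.96 -0.02 -0.15]
tip [598.1 -81.7  86.6] dir yaw -0.6 pitch up deg -1.45 roll 0.94
[ 0.06354192 -0.01009538  0.07463839]
```

Request:
apply_moves:
  moves:
    - [[0,0,-4,0],[0,-15,0,0],[2,-20,0,0],[0,-10,0,0],[0,0,8,0],[0,0,7,0],[0,0,0,0],[0,0,0,0],[0,0,0,0],[0,0,0,0]]

```text
clock: 22.45
eef_pos: [0.4176, -0.0779, 0.0565]
tool_rot: [0.71, 0.704, -0.007, 0.004]
ft_force: [-0.5, -0.3, -0.9]
grip_width: 0.0163
```

```bash
python3 - <<'E'
from h import *
o=tip()[0]; print(o['ft_torque'])
E
```

```text
t 22.45 pos [ 0.4176 -0.0779  0.0565] yaw 89.6 tz [-0.005 -0.016 -1.   ] w 0.0163 F [-0.5 -0.3 -0.9] j [-0.17  0.24 -0.44  0.89 -0.02 -0.16]
tip [556.1 -80.1  74.2] dir yaw -0.6 pitch up deg -1.28 roll 0.98
[ 0.03619878 -0.01286626  0.04387506]
```

Request:
apply_moves:
  moves:
    - [[0,0,1.2,0],[0,5,0,0],[0,5,0,0],[0,5,0,0],[0,5,0,0],[0,5,0,0],[0,5,0,0],[0,5,0,0],[0,5,0,0],[0,5,0,0]]

```text
clock: 23.45
eef_pos: [0.4445, -0.0777, 0.0497]
tool_rot: [0.71, 0.703, -0.022, -0.011]
ft_force: [-11.0, -0.0, 3.4]
grip_width: 0.0159
```

```bash
python3 - <<'E'
from h import *
o=tip()[0]; print(o['ft_torque'])
E
```

```text
t 23.45 pos [ 0.4445 -0.0777  0.0497] yaw 89.5 tz [-0.047 -0.016 -0.999] w 0.0159 F [-11.   -0.    3.4] j [-0.16  0.33 -0.34  0.95 -0.02 -0.15]
tip [582.2 -80.4  61.6] dir yaw -0.7 pitch up deg -3.7 roll 1.02
[-0.14496039  1.78689885 -0.10188595]
```

Request:
apply_moves:
  moves:
    - [[0,-5,-3,0],[0,-5,-5,0],[0,0,-4,0],[0,0,0,0],[0,0,0,0],[0,0,0,0],[0,0,0,0],[0,0,0,0],[0,0,0,0],[0,0,0,0]]

```text
clock: 24.45
eef_pos: [0.437, -0.0775, 0.0637]
tool_rot: [0.71, 0.704, -0.021, -0.009]
ft_force: [-0.0, 0.5, -1.3]
grip_width: 0.0164
```

```bash
python3 - <<'E'
from h import *
o=tip()[0]; print(o['ft_torque'])
c=cam('top'); save(c,'t2.png'); q=proj(c,[.56,-.078,.08]).astype(int); x,y=q-[75,50]; print(x,y)
i=c['color'][y:y+100,x:x+150]; cv2.imwrite('pics/f.png',cv2.resize(i,(750,500),interpolation=2)[:,:,::-1])
E
```

```text
t 24.45 pos [ 0.437  -0.0775  0.0637] yaw 89.5 tz [-0.043 -0.016 -0.999] w 0.0164 F [-0.   0.5 -1.3] j [-0.16  0.29 -0.35  0.97 -0.02 -0.15]
tip [574.9 -80.1  76.1] dir yaw -0.7 pitch up deg -3.48 roll 1.02
[ 0.0588155  -0.01759877 -0.01514336]
322 175
```

View pics/f.png

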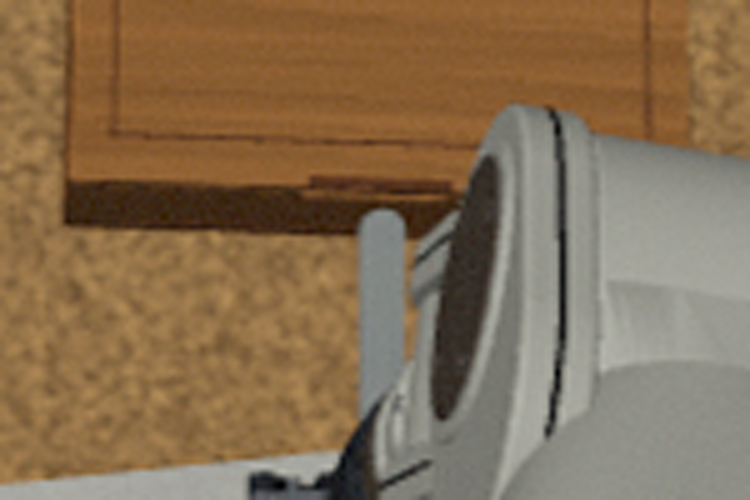

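The top crop shows the blade lined up with the notch: the tip is at full-image (398,217) and the inlay is centred at (398,212). The first push met the wall just below the slot, so I'll aim about 1.7 mm higher and compensate for the tool's slight pitch.

Request:
apply_moves:
  moves:
    - [[0,0,1.2,0],[0,0,0,0],[0,3,-0.1,0],[0,3,-0.1,0],[0,3,-0.1,0],[0,3,-0.1,0],[0,3,-0.1,0],[0,3,-0.1,0],[0,0,0,0],[0,0,0,0]]

```text
clock: 25.5
eef_pos: [0.444, -0.0774, 0.0591]
tool_rot: [0.711, 0.703, -0.03, -0.018]
ft_force: [0.9, 0.6, -1.2]
grip_width: 0.0161
```

```bash
python3 - <<'E'
from h import *
o=tip()[0]; print(o['ft_torque'])
E
```

```text
t 25.5 pos [ 0.444  -0.0774  0.0591] yaw 89.4 tz [-0.068 -0.016 -0.998] w 0.0161 F [ 0.9  0.6 -1.2] j [-0.15  0.33 -0.31  1.   -0.03 -0.14]
tip [581.2 -80.1  68.1] dir yaw -0.8 pitch up deg -4.91 roll 1.02
[ 0.06045941 -0.08005367 -0.05156389]
```

Request:
apply_moves:
  moves:
    - [[0,-8,0,0],[0,0,-15,0],[0,0,-16,0],[0,15,0,0],[0,15,0,0],[0,0,3,0],[0,0,3,0],[0,0,2,0],[0,0,2,0],[0,0,2,0]]

```text
clock: 26.5
eef_pos: [0.4643, -0.077, 0.0772]
tool_rot: [0.71, 0.703, -0.029, -0.018]
ft_force: [-0.9, 0.1, -0.5]
grip_width: 0.0165
```

```bash
python3 - <<'E'
from h import *
o=tip()[0]; print(o['ft_torque'])
E
```

```text
t 26.5 pos [ 0.4643 -0.077   0.0772] yaw 89.4 tz [-0.067 -0.015 -0.998] w 0.0165 F [-0.9  0.1 -0.5] j [-0.15  0.34 -0.24  1.06 -0.02 -0.14]
tip [601.6 -79.7  86.3] dir yaw -0.8 pitch up deg -4.86 roll 0.99
[ 0.04837508 -0.07039931 -0.0357969 ]
```

Request:
apply_moves:
  moves:
    - [[0,0,1.5,0],[0,0,1.5,0],[0,0,1.5,0],[0,0,1.5,0],[0,0,1.5,0],[0,0,1.5,0],[0,0,1.5,0],[0,0,1.5,0],[0,0,1.5,0],[0,0,1.5,0]]

```text
clock: 27.5
eef_pos: [0.4635, -0.0774, 0.063]
tool_rot: [0.711, 0.703, -0.028, -0.017]
ft_force: [-1.2, 0.7, 2.1]
grip_width: 0.0161
```

```bash
python3 - <<'E'
from h import *
o=tip()[0]; print(o['ft_torque'])
E
```

```text
t 27.5 pos [ 0.4635 -0.0774  0.063 ] yaw 89.4 tz [-0.065 -0.016 -0.998] w 0.0161 F [-1.2  0.7  2.1] j [-0.15  0.35 -0.26  1.02 -0.03 -0.14]
tip [600.8 -80.2  72.4] dir yaw -0.8 pitch up deg -4.71 roll 1.02
[ 0.18632605 -0.23225685  0.08312448]
```

```bash
python3 - <<'E'
from h import *
g=np.load('grasp.npy'); o,Rm,y=st()
piv=np.array([g[0][0],0,.0132]); pz=(o['eef_pos']+[0,0,ZO]+Rm@piv)[2]
want=np.arcsin((.0905-pz)/.1386); d=Rm@g[1]; have=np.arcsin(d[2]); a=want-have; print(pz,np.degrees([want,have]))
n=np.cross(d,[0,0,1]); n/=np.linalg.norm(n); Q=Rm.T@R.from_rotvec(n*a).as_matrix()@Rm
d1=Q@g[1]; np.save('grasp.npy',np.array([piv+.1386*d1,d1,Q@g[2]])); tip()
E
```

```text
t 27.5 pos [ 0.4635 -0.0774  0.063 ] yaw 89.4 tz [-0.065 -0.016 -0.998] w 0.0161 F [-1.2  0.7  2.1] j [-0.15  0.35 -0.26  1.02 -0.03 -0.14]
0.08379778986162702 [ 2.77170397 -4.709933  ]
t 27.5 pos [ 0.4635 -0.0774  0.063 ] yaw 89.4 tz [-0.065 -0.016 -0.998] w 0.0161 F [-1.2  0.7  2.1] j [-0.15  0.35 -0.26  1.02 -0.03 -0.14]
tip [601.  -80.5  90.5] dir yaw -0.8 pitch up deg 2.77 roll 1.02
```

Request:
apply_moves:
  moves:
    - [[0,0,-4,0],[0,-15,0,0],[0,-14,0,0],[0,0,6,0],[0,0,6,0],[0,0,3,0],[0,0,0,0],[0,0,0,0],[0,0,0,0],[0,0,0,0]]

```text
clock: 28.5
eef_pos: [0.4351, -0.0771, 0.0502]
tool_rot: [0.71, 0.703, -0.029, -0.018]
ft_force: [-0.2, 0.4, -0.8]
grip_width: 0.0161
```

```bash
python3 - <<'E'
from h import *
tip()
c=cam('top'); save(c,'t3.png'); x,y=322,175
i=c['color'][y:y+100,x:x+150]; cv2.imwrite('pics/g.png',cv2.resize(i,(750,500),interpolation=2)[:,:,::-1])
E
```

```text
t 28.5 pos [ 0.4351 -0.0771  0.0502] yaw 89.4 tz [-0.066 -0.015 -0.998] w 0.0161 F [-0.2  0.4 -0.8] j [-0.16  0.32 -0.35  0.96 -0.03 -0.15]
tip [572.6 -80.1  77.5] dir yaw -0.8 pitch up deg 2.66 roll 0.99
```

Request:
apply_moves:
  moves:
    - [[0,2,-0.1,0],[0,2,-0.1,0],[0,2,-0.2,0],[0,0,0,0],[0,0,0,0],[0,0,0,0],[0,0,0,0],[0,0,0,0],[0,0,0,0],[0,0,0,0]]

```text
clock: 29.55
eef_pos: [0.4421, -0.0773, 0.0508]
tool_rot: [0.71, 0.703, -0.029, -0.017]
ft_force: [-0.3, -0.1, -0.4]
grip_width: 0.0162
```

```bash
python3 - <<'E'
from h import *
tip()
E
```

```text
t 29.55 pos [ 0.4421 -0.0773  0.0508] yaw 89.4 tz [-0.065 -0.016 -0.998] w 0.0162 F [-0.3 -0.1 -0.4] j [-0.15  0.33 -0.33  0.97 -0.03 -0.14]
tip [579.7 -80.3  78.2] dir yaw -0.8 pitch up deg 2.74 roll 1.01
```

Request:
apply_moves:
  moves:
    - [[0,0,1,0],[0,0,0,0],[0,2,-0.1,0],[0,2,-0.1,0],[0,2,-0.1,0],[0,2,-0.1,0],[0,2,-0.1,0],[0,2,-0.1,0],[0,0,0,0],[0,0,0,0]]

```text
clock: 30.55
eef_pos: [0.4422, -0.0769, 0.0469]
tool_rot: [0.71, 0.702, -0.037, -0.026]
ft_force: [-1.3, -0.1, -0.7]
grip_width: 0.0166
```

```bash
python3 - <<'E'
from h import *
tip()
E
```

```text
t 30.55 pos [ 0.4422 -0.0769  0.0469] yaw 89.4 tz [-0.09  -0.015 -0.996] w 0.0166 F [-1.3 -0.1 -0.7] j [-0.15  0.36 -0.31  0.99 -0.03 -0.14]
tip [579.5 -80.1  71. ] dir yaw -0.8 pitch up deg 1.33 roll 0.99
```

Request:
apply_moves:
  moves:
    - [[0,-3,0,0],[0,0,-6,0],[0,0,-6,0],[0,0,0,0],[0,0,0,0],[0,1,-0.1,0],[0,1,-0.1,0],[0,1,0,0],[0,1,0,0],[0,1,0,0]]

```text
clock: 31.55
eef_pos: [0.4423, -0.0766, 0.0595]
tool_rot: [0.71, 0.702, -0.039, -0.028]
ft_force: [-5.1, -0.3, 1.5]
grip_width: 0.0159
```

```bash
python3 - <<'E'
from h import *
tip()
E
```

```text
t 31.55 pos [ 0.4423 -0.0766  0.0595] yaw 89.4 tz [-0.096 -0.015 -0.995] w 0.0159 F [-5.1 -0.3  1.5] j [-0.15  0.35 -0.29  1.03 -0.03 -0.14]
tip [579.6 -79.9  82.8] dir yaw -0.9 pitch up deg 0.99 roll 0.99
```

Request:
apply_moves:
  moves:
    - [[0,0.8,0.5,0],[0,0.8,0.5,0],[0,0.8,0.5,0],[0,0.8,0.5,0],[0,0.8,0.5,0],[0,0.8,0.5,0],[0,0.8,0.5,0],[0,0.8,0.5,0],[0,0.8,0.5,0],[0,0.8,0.5,0]]

```text
clock: 32.55
eef_pos: [0.4417, -0.0765, 0.0544]
tool_rot: [0.71, 0.702, -0.044, -0.034]
ft_force: [-5.9, 0.8, 2.9]
grip_width: 0.0171
```

```bash
python3 - <<'E'
from h import *
tip()
E
```

```text
t 32.55 pos [ 0.4417 -0.0765  0.0544] yaw 89.3 tz [-0.111 -0.014 -0.994] w 0.0171 F [-5.9  0.8  2.9] j [-0.15  0.36 -0.28  1.04 -0.03 -0.14]
tip [578.8 -79.8  75.6] dir yaw -0.9 pitch up deg 0.12 roll 0.97
```

Request:
apply_moves:
  moves:
    - [[0,-3,-3,0],[0,3,0,0],[0,-1.5,0.7,0],[0,2.5,0,0],[0,-1.5,0.7,0],[0,2.5,0,0],[0,-1.5,0.7,0],[0,2.5,0,0],[0,-1.5,0.7,0],[0,2.5,0,0]]

```text
clock: 33.55
eef_pos: [0.4494, -0.0767, 0.0546]
tool_rot: [0.71, 0.702, -0.042, -0.032]
ft_force: [-0.6, -0.1, -1.5]
grip_width: 0.0162
```

```bash
python3 - <<'E'
from h import *
tip()
E
```

```text
t 33.55 pos [ 0.4494 -0.0767  0.0546] yaw 89.4 tz [-0.105 -0.014 -0.994] w 0.0162 F [-0.6 -0.1 -1.5] j [-0.15  0.37 -0.26  1.04 -0.03 -0.13]
tip [586.6 -80.   76.6] dir yaw -0.9 pitch up deg 0.45 roll 0.97
```

Request:
apply_moves:
  moves:
    - [[0,2,-0.2,0],[0,2,-0.2,0],[0,2,-0.2,0],[0,2,-0.2,0],[0,3,-0.3,0],[0,3,-0.3,0],[0,3,-0.3,0],[0,3,-0.3,0],[0,3,-0.3,0],[0,3,-0.3,0]]

```text
clock: 34.55
eef_pos: [0.4783, -0.0771, 0.0545]
tool_rot: [0.71, 0.702, -0.042, -0.032]
ft_force: [0.7, -0.1, -0.6]
grip_width: 0.0164
```

```bash
python3 - <<'E'
from h import *
tip()
c=cam('top'); save(c,'t4.png'); x,y=322,175
i=c['color'][y:y+100,x:x+150]; cv2.imwrite('pics/h.png',cv2.resize(i,(600,400),interpolation=2)[:,:,::-1])
E
```

```text
t 34.55 pos [ 0.4783 -0.0771  0.0545] yaw 89.4 tz [-0.104 -0.014 -0.994] w 0.0164 F [ 0.7 -0.1 -0.6] j [-0.14  0.42 -0.19  1.07 -0.03 -0.13]
tip [615.5 -80.3  76.6] dir yaw -0.9 pitch up deg 0.49 roll 0.98
```

View pics/h.png

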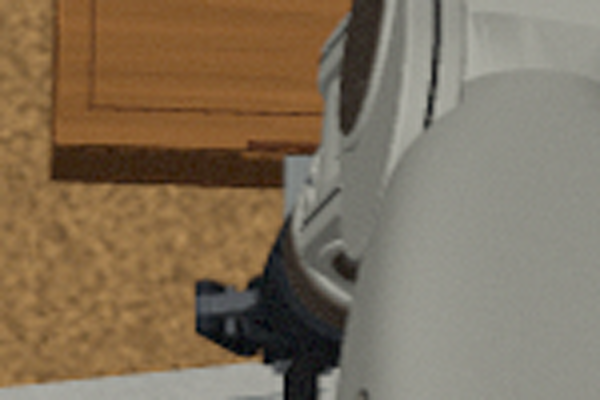

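The blade now passes under the lid edge, with the inlay visible above it, and the insertion force is close to zero. Going deeper, then lifting.

Request:
apply_moves:
  moves:
    - [[0,7,-0.7,0],[0,7,-0.7,0],[0,7,-0.7,0],[0,4,-0.4,0],[0,0,0,0],[0,-0.5,-5,0],[0,-0.5,-7,0],[0,-0.5,-7,0],[0,-0.5,-7,0],[0,-0.5,-7,0]]

```text
clock: 35.6
eef_pos: [0.5067, -0.0768, 0.0878]
tool_rot: [0.71, 0.702, -0.043, -0.033]
ft_force: [2.2, -1.0, -5.3]
grip_width: 0.0162
```

```bash
python3 - <<'E'
from h import *
o=tip()[0]; print(o['ft_torque'])
E
```

```text
t 35.6 pos [ 0.5067 -0.0768  0.0878] yaw 89.3 tz [-0.106 -0.014 -0.994] w 0.0162 F [ 2.2 -1.  -5.3] j [-0.13  0.44 -0.06  1.18 -0.03 -0.12]
tip [643.9 -80.1 109.6] dir yaw -0.9 pitch up deg 0.36 roll 0.96
[-0.1437152  -0.14543348 -0.05335432]
```

```bash
cat >> h.py <<'E'
def lidang(c=None):
    c=c or cam('scene'); im=c['color']; h=cv2.cvtColor(im,cv2.COLOR_RGB2HSV)
    out=[]
    for col in (200,208,270,280,290):
        # profile: dark/sat wood vs cork; print first row from above where wood continues
        m=(h[:,col,1]>135)&(h[:,col,2]<185); r=np.nonzero(m[100:300])[0]+100
        run=[x for x in r if m[x:x+6].mean()>.8]; out.append(run[0] if run else None)
    print('wood top rows',out)
    for th in (0,10,15,20,30,40,50,60,70,80,90,100):
        a=np.radians(th); e=np.array([.712-.13*np.cos(a)-0*.009+.009*np.sin(a),-.02,.08+.13*np.sin(a)+.009*np.cos(a)]); print(th,int(proj(c,e)[1]),end='; ')
    print(); return c
E
python3 - <<'E'
from h import *
s=np.load('scene0.npy',allow_pickle=True).item(); lidang(s); c=lidang(); np.save('scene2.npy',c,allow_pickle=True); save(c,'s2.png')
E
```

```text
wood top rows [None, None, None, None, None]
0 260; 10 253; 15 250; 20 247; 30 242; 40 239; 50 237; 60 237; 70 239; 80 243; 90 249; 100 257; 
wood top rows [None, None, None, None, None]
0 260; 10 253; 15 250; 20 247; 30 242; 40 239; 50 237; 60 237; 70 239; 80 243; 90 249; 100 257;
```

```bash
python3 - <<'E'
from h import *
a=np.load('scene0.npy',allow_pickle=True).item()['color'].astype(int); b=np.load('scene2.npy',allow_pickle=True).item()['color'].astype(int)
for col in (205,285): print(col,[(r,tuple(a[r,col]),tuple(b[r,col])) for r in range(238,300,3)])
d=np.abs(a-b).sum(2)>60
for col in (195,205,215,275,285,295): r=np.nonzero(d[215:330,col])[0]+215; print(col,r[:3],r[-3:],len(r))
E
```

```text
205 [(238, (np.int64(155), np.int64(155), np.int64(163)), (np.int64(159), np.int64(158), np.int64(166))), (241, (np.int64(144), np.int64(144), np.int64(153)), (np.int64(148), np.int64(148), np.int64(157))), (244, (np.int64(174), np.int64(151), np.int64(131)), (np.int64(177), np.int64(153), np.int64(133))), (247, (np.int64(202), np.int64(164), np.int64(122)), (np.int64(204), np.int64(166), np.int64(123))), (250, (np.int64(200), np.int64(164), np.int64(123)), (np.int64(203), np.int64(166), np.int64(125))), (253, (np.int64(203), np.int64(166), np.int64(125)), (np.int64(204), np.int64(167), np.int64(126))), (256, (np.int64(182), np.int64(146), np.int64(106)), (np.int64(186), np.int64(150), np.int64(110))), (259, (np.int64(198), np.int64(162), np.int64(120)), (np.int64(191), np.int64(139), np.int64(96))), (262, (np.int64(183), np.int64(147), np.int64(108)), (np.int64(142), np.int64(95), np.int64(65))), (265, (np.int64(191), np.int64(139), np.int64(95)), (np.int64(192), np.int64(139), np.int64(95))), (268, (np.int64(192), np.int64(139), np.int64(96)), (np.int64(190), np.int64(138), np.int6
[... 2601 characters left out ...]
 (286, (np.int64(188), np.int64(136), np.int64(93)), (np.int64(198), np.int64(144), np.int64(99))), (289, (np.int64(176), np.int64(127), np.int64(86)), (np.int64(171), np.int64(120), np.int64(82))), (292, (np.int64(180), np.int64(130), np.int64(88)), (np.int64(188), np.int64(138), np.int64(95))), (295, (np.int64(186), np.int64(137), np.int64(93)), (np.int64(192), np.int64(142), np.int64(97))), (298, (np.int64(143), np.int64(103), np.int64(67)), (np.int64(143), np.int64(103), np.int64(68)))]
195 [258 262 263] [273 291 292] 9
205 [258 262 267] [262 267 292] 4
215 [258 259 261] [261 262 267] 5
275 [256 257 258] [260 261 266] 7
285 [256 257 258] [261 266 290] 8
295 [256 257 258] [275 276 290] 15
```

The lid's front edge has risen from row 261 to 256, which is about 9°. The tip is too deep and too close to the hinge, so the opener pitches in the grip. I'll draw the tip back to near the lid edge and lift again.

Request:
apply_moves:
  moves:
    - [[0,-22,2.3,0],[0,-22,2.3,0],[0,0,-7,0],[0,0,-7,0],[0,0,-7,0],[0,0,-7,0],[0,2,-6.5,0],[0,2,-6.5,0],[0,2,-6.5,0],[0,0,0,0]]

```text
clock: 36.65
eef_pos: [0.4762, -0.0756, 0.1426]
tool_rot: [0.71, 0.702, -0.041, -0.03]
ft_force: [0.2, -1.0, -2.6]
grip_width: 0.0162
```

```bash
cat >> h.py <<'E'
def lidrow(save_=None):
    c=cam('scene'); b=c['color'].astype(int); a=np.load('scene0.npy',allow_pickle=True).item()['color'].astype(int)
    d=(np.abs(a-b).sum(2)>60).astype(np.uint8)
    d=cv2.morphologyEx(d,cv2.MORPH_OPEN,np.ones((2,3),np.uint8))
    out=[]
    for col in (195,200,205,210,275,280,285,290,295):
        r=np.nonzero(d[200:330,col])[0]+200; out.append((col,int(r[0]),int(r[-1])) if len(r) else (col,0,0))
    print('first/last changed rows',out)
    if save_: cv2.imwrite(save_,cv2.resize(c['color'][180:340,150:350],(750,600),interpolation=2)[:,:,::-1])
E
python3 - <<'E'
from h import *
o=tip()[0]; print(o['ft_torque']); lidrow('pics/i.png')
E
```

```text
t 36.65 pos [ 0.4762 -0.0756  0.1426] yaw 89.4 tz [-0.101 -0.015 -0.995] w 0.0162 F [ 0.2 -1.  -2.6] j [-0.14  0.33 -0.07  1.27 -0.03 -0.13]
tip [613.5 -78.8 165.1] dir yaw -0.8 pitch up deg 0.66 roll 0.99
[-0.00294749  0.14040027  0.00912827]
first/last changed rows [(195, 262, 301), (200, 299, 301), (205, 245, 293), (210, 244, 292), (275, 243, 291), (280, 243, 291), (285, 243, 291), (290, 243, 291), (295, 243, 262)]
```

Request:
apply_moves:
  moves:
    - [[0,5,-7.5,0],[0,5,-7.5,0],[0,5,-7.5,0],[0,5,-7.5,0],[0,8,-6,0],[0,8,-6,0],[0,9,-6,0],[0,9,-5,0],[0,9,-4,0],[0,9,-3,0]]

```text
clock: 37.7
eef_pos: [0.5573, -0.0758, 0.1992]
tool_rot: [0.71, 0.702, -0.043, -0.032]
ft_force: [-1.4, -0.2, -1.6]
grip_width: 0.0162
```

```bash
python3 - <<'E'
from h import *
o=tip()[0]; print(o['ft_torque']); lidrow('pics/i.png')
E
```

```text
t 37.7 pos [ 0.5573 -0.0758  0.1992] yaw 89.4 tz [-0.106 -0.015 -0.994] w 0.0162 F [-1.4 -0.2 -1.6] j [-0.12  0.46  0.28  1.49 -0.03 -0.11]
tip [694.5 -79.1 221.1] dir yaw -0.9 pitch up deg 0.41 roll 1.0
[ 0.02157689  0.43217633 -0.04976095]
first/last changed rows [(195, 248, 296), (200, 248, 302), (205, 248, 302), (210, 246, 302), (275, 245, 301), (280, 245, 301), (285, 245, 301), (290, 245, 297), (295, 245, 293)]
```

Request:
apply_moves:
  moves:
    - [[0,8.5,0.6,0],[0,8.5,0.6,0],[0,8.5,0.6,0],[0,8.5,0.6,0],[0,6,0.4,0],[0,0,0,0],[0,-30,0,0],[0,-40,0,0],[0,-40,0,0],[0,-30,0,0]]

```text
clock: 38.75
eef_pos: [0.4653, -0.0742, 0.2044]
tool_rot: [0.71, 0.703, -0.039, -0.028]
ft_force: [0.1, 0.1, -0.2]
grip_width: 0.016
```

```bash
python3 - <<'E'
from h import *
o=tip()[0]; print(o['ft_torque']); lidrow()
t=cam('top'); np.save('top3.npy',t,allow_pickle=True); s=cam('scene'); np.save('scene3.npy',s,allow_pickle=True)
a=cv2.resize(s['color'][195:335,165:325],(400,350),interpolation=2); b=cv2.resize(t['color'][110:240,320:480],(400,350),interpolation=2)
cv2.imwrite('pics/j.png',np.hstack([a,b])[:,:,::-1])
to([.40,.15,.1992])
E
```

```text
t 38.75 pos [ 0.4653 -0.0742  0.2044] yaw 89.5 tz [-0.095 -0.014 -0.995] w 0.016 F [ 0.1  0.1 -0.2] j [-0.14  0.27  0.01  1.41 -0.03 -0.13]
tip [602.6 -77.2 227.7] dir yaw -0.8 pitch up deg 1.0 roll 0.96
[ 0.01700554 -0.13078648  0.02881421]
first/last changed rows [(195, 264, 303), (200, 264, 303), (205, 264, 304), (210, 264, 304), (275, 259, 303), (280, 260, 302), (285, 259, 301), (290, 259, 298), (295, 259, 297)]
t 38.9 pos [ 0.466  -0.0743  0.2052] yaw 89.4 tz [-0.094 -0.014 -0.995] w 0.016 F [ 1.   0.5 -1.3] j [-0.14  0.27  0.01  1.41 -0.03 -0.13]
turn 0 shift(after turn) [223.7 -67.7   8.9]
```

View pics/j.png

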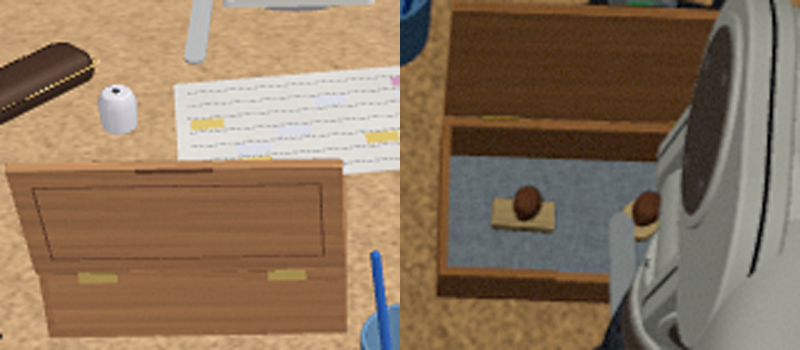

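The lid stands at about 100°. The long stamp is in the left half, with its foot at top-image (369,189) and knob at (371,185). The round stamp stands in the right half. Next I'll carry the opener to free desk between the tray and the box.

Request:
apply_moves:
  moves:
    - [[30,-2,0,0],[44,-3,0,0],[44,-3,0,0],[44,-3,0,0],[44,-3,0,0],[44,-3,0,0],[44,-2,10,0],[4,0,30,0],[0,0,40,0],[0,0,40,0]]

```text
clock: 39.9
eef_pos: [0.4635, 0.2448, 0.0864]
tool_rot: [0.711, 0.703, -0.02, -0.02]
ft_force: [1.4, 0.4, -1.3]
grip_width: 0.016
```

```bash
python3 - <<'E'
from h import *
to([.45,.225,-.012])
c=np.load('top3.npy',allow_pickle=True).item(); im=c['color'].astype(int); h=cv2.cvtColor(c['color'],cv2.COLOR_RGB2HSV)
m=np.zeros((480,640),np.uint8); R0=np.s_[165:212,342:390]
m[R0]=((h[:,:,1]>70)&(im[:,:,0]>im[:,:,2]+25)&(h[:,:,2]>85))[R0]
n,l,s,ce=cv2.connectedComponentsWithStats(m); print([ (s[i].tolist(),ce[i].round(1).tolist()) for i in range(1,n) if s[i,4]>20])
m2=np.zeros((480,640),np.uint8); R1=np.s_[174:200,355:385]; m2[R1]=((h[:,:,2]<110)&(im[:,:,0]>im[:,:,2]+25))[R1]
n,l,s,ce=cv2.connectedComponentsWithStats(m2); print('knob',[ (s[i].tolist(),ce[i].round(1).tolist()) for i in range(1,n) if s[i,4]>15])
for q,z in (((369.2,189.2),.026),((371.2,185.5),.061)): print(ray(c,q,z))
i0=np.load('top0.npy',allow_pickle=True).item()
print('pad from first pic: .4691 -.3627')
E
```

```text
t 39.9 pos [0.4635 0.2448 0.0864] yaw 89.4 tz [-0.057  0.001 -0.998] w 0.016 F [ 1.4  0.4 -1.3] j [ 0.47  0.42 -0.09  1.11  0.03  0.48]
turn 0 shift(after turn) [-19.9  -7.6  99. ]
[([357, 183, 25, 13, 181], [368.5, 189.5]), ([342, 209, 48, 3, 106], [361.7, 210.3])]
knob [([365, 179, 12, 14, 110], [370.3, 185.0]), ([357, 193, 24, 3, 37], [367.7, 194.2])]
[ 0.65314808 -0.02468676  0.026     ]
[ 0.65100618 -0.02505529  0.061     ]
pad from first pic: .4691 -.3627
```

Request:
apply_moves:
  moves:
    - [[-10,-4,30,0],[-10,-4,25,0],[0,0,12,0],[0,0,6,0],[0,0,5,0],[0,0,4,0],[0,0,4,0],[0,0,4,0],[0,0,4,0],[0,0,3,0]]

```text
clock: 40.9
eef_pos: [0.4534, 0.2294, -0.014]
tool_rot: [0.709, 0.705, -0.019, -0.021]
ft_force: [-6.7, -5.2, 24.8]
grip_width: 0.0161
```

```bash
python3 - <<'E'
from h import *
o=tip()[0]; print(o['ft_torque'])
E
```

```text
t 40.9 pos [ 0.4534  0.2294 -0.014 ] yaw 89.6 tz [-0.056  0.002 -0.998] w 0.0161 F [-6.7 -5.2 24.8] j [ 0.45  0.51 -0.25  0.86  0.03  0.46]
tip [591.  227.   14.6] dir yaw -0.6 pitch up deg 3.24 roll -0.02
[-1.02148838  1.41499067 -0.03237893]
```

Request:
apply_moves:
  moves:
    - [[0,0,-2,0],[0,0,0,0],[0,0,0,0],[0,0,0,0],[0,0,0,0],[0,0,-20,0],[0,0,-40,0],[0,0,-45,0],[0,0,-45,0],[0,0,-40,0]]
  hand: 0

```text
clock: 41.9
eef_pos: [0.4601, 0.2271, 0.1773]
tool_rot: [0.709, 0.705, -0.026, -0.023]
ft_force: [1.1, 0.3, 0.2]
grip_width: 0.0425
```

```bash
python3 - <<'E'
from h import *
t=np.load('top0.npy',allow_pickle=True).item(); s=np.load('scene0.npy',allow_pickle=True).item()
for z in (0,.02,.04,.06,.08): print(z,'tray L near/far',ray(t,(560,300),z)[:2].round(3),ray(t,(556,187),z)[:2].round(3),'scene tray corner',ray(s,(34,290),z)[:2].round(3),ray(s,(98,290),z)[:2].round(3))
for z in (.1,.15,.2): print(z,'printer',ray(t,(603,290),z)[:2].round(3),ray(t,(601,150),z)[:2].round(3))
to([.64,-.0245,.19])
c=cam('scene'); im=c['color']; hv=cv2.cvtColor(im,cv2.COLOR_RGB2HSV)
q=[proj(c,p) for p in ([.39,.229,.007],[.59,.229,.007])]; print('expected opener px',np.round(q,1))
x0,x1=int(min(q[0][0],q[1][0]))-40,int(max(q[0][0],q[1][0]))+40; y0,y1=int(q[0][1])-20,int(q[1][1])+20
cv2.imwrite('pics/k.png',cv2.resize(im[y0:y1,x0:x1],None,fx=4,fy=4,interpolation=2)[:,:,::-1])
m=np.zeros((480,640),bool); m[y0:y1,x0:x1]=(hv[y0:y1,x0:x1,2]<60); print('handle n',m.sum())
if m.sum()>20:
    mu,d,a,b=pca(c,m,.007); print('handle',mu.round(4),d.round(3),np.ptp(a).round(4),np.ptp(b).round(4))
m[:]=0; m[y0:y1,x0:x1]=(hv[y0:y1,x0:x1,1]<40)&(hv[y0:y1,x0:x1,2]>90); print('blade n',m.sum())
n,l,ss,ce=cv2.connectedComponentsWithStats(m.astype(np.uint8)); k=1+np.argmax(ss[1:,4]); mu,d,a,b=pca(c,l==k,.0085); print('blade',mu.round(4),d.round(3),np.ptp(a).round(4),np.ptp(b).round(4))
E
```

```text
0 tray L near/far [ 0.415 -0.447] [ 0.674 -0.457] scene tray corner [ 0.551 -0.596] [ 0.558 -0.441]
0.02 tray L near/far [ 0.414 -0.436] [ 0.667 -0.446] scene tray corner [ 0.578 -0.579] [ 0.584 -0.429]
0.04 tray L near/far [ 0.412 -0.426] [ 0.661 -0.436] scene tray corner [ 0.605 -0.563] [ 0.611 -0.416]
0.06 tray L near/far [ 0.411 -0.416] [ 0.655 -0.425] scene tray corner [ 0.632 -0.547] [ 0.638 -0.404]
0.08 tray L near/far [ 0.41  -0.406] [ 0.649 -0.415] scene tray corner [ 0.659 -0.531] [ 0.665 -0.392]
0.1 printer [ 0.43  -0.483] [ 0.725 -0.505]
0.15 printer [ 0.425 -0.452] [ 0.705 -0.473]
0.2 printer [ 0.421 -0.422] [ 0.685 -0.442]
t 41.9 pos [0.4601 0.2271 0.1773] yaw 89.7 tz [-0.069 -0.004 -0.998] w 0.0425 F [1.1 0.3 0.2] j [0.44 0.34 0.04 1.34 0.03 0.45]
turn 0 shift(after turn) [-250.6  180.1  -24.1]
expected opener px [[367.  243.9]
 [376.6 288.5]]
handle n 143
handle [0.4702 0.2429] [0.959 0.283] 0.272 0.0417
blade n 1205
blade [0.3924 0.1446] [1.    0.018] 0.1955 0.061
```

Request:
apply_moves:
  moves:
    - [[-24,17,0,0],[-36,26,0,0],[-36,26,0,0],[-36,26,0,0],[-36,26,0,0],[-36,26,0,0],[-36,26,0,0],[-10,7,0,0],[0,0,0,0],[0,0,0,0]]

```text
clock: 42.95
eef_pos: [0.6516, -0.0293, 0.1706]
tool_rot: [0.707, 0.706, -0.017, -0.021]
ft_force: [-0.6, 0.6, 0.8]
grip_width: 0.0427
```

```bash
python3 - <<'E'
from h import *
to([.652,-.0245,.016])
E
```

```text
t 42.95 pos [ 0.6516 -0.0293  0.1706] yaw 89.9 tz [-0.055  0.006 -0.998] w 0.0427 F [-0.6  0.6  0.8] j [-0.05  0.62  0.47  1.48  0.   -0.04]
turn 0 shift(after turn) [  3.9   8.9 154.4]
```

Request:
apply_moves:
  moves:
    - [[4,5,0,0],[0,4,20,0],[0,0,30,0],[0,0,30,0],[0,0,25,0],[0,0,20,0],[0,0,12,0],[0,0,8,0],[0,0,0,0],[0,0,0,0]]

```text
clock: 43.95
eef_pos: [0.6539, -0.0086, 0.0263]
tool_rot: [0.701, 0.713, -0.014, -0.019]
ft_force: [-0.0, 0.0, 0.5]
grip_width: 0.0428
```

```bash
python3 - <<'E'
from h import *
to([.652,-.0245,.016])
E
```

```text
t 43.95 pos [ 0.6539 -0.0086  0.0263] yaw 91.0 tz [-0.046  0.007 -0.999] w 0.0428 F [-0.   0.   0.5] j [-0.02  0.71  0.24  1.15  0.01 -0.03]
turn 0 shift(after turn) [-15.9  -1.7  10.3]
```

```bash
cat >> h.py <<'E'
def stamp(c):
    im=c['color'].astype(int); h=cv2.cvtColor(c['color'],cv2.COLOR_RGB2HSV)
    for nm,cond in (('foot',(h[:,:,1]>70)&(im[:,:,0]>im[:,:,2]+25)&(h[:,:,2]>85)),('knob',(h[:,:,2]<110)&(im[:,:,0]>im[:,:,2]+25))):
        m=np.zeros((480,640),np.uint8); S=np.s_[172:205,342:458]; m[S]=cond[S]
        n,l,s,ce=cv2.connectedComponentsWithStats(m); print(nm,[(s[i].tolist(),ce[i].round(1).tolist()) for i in range(1,n) if s[i,4]>12])
E
python3 - <<'E'
from h import *
c=cam('top'); np.save('top4.npy',c,allow_pickle=True); stamp(np.load('top3.npy',allow_pickle=True).item()); stamp(c)
a=np.load('top3.npy',allow_pickle=True).item()['color'].astype(int)
print('\n'.join(''.join('#' if v>90 else ('+' if v>45 else '.') for v in r) for r in np.abs(a-c['color'].astype(int)).sum(2)[150:214:2,335:420]))
o=telemetry.get_obs(); print(proj(c,[.652,-.0245,.07]),proj(c,o['eef_pos']+[0,0,.034]), proj(c,o['eef_pos']+[0,0,.12]))
E
```

```text
foot [([357, 183, 25, 13, 181], [368.5, 189.5]), ([409, 185, 5, 6, 15], [411.2, 187.3]), ([414, 192, 10, 7, 43], [417.7, 195.3])]
knob [([365, 179, 12, 14, 110], [370.3, 185.0]), ([413, 181, 11, 13, 110], [418.1, 187.2]), ([357, 193, 24, 3, 37], [367.7, 194.2])]
foot [([353, 184, 3, 9, 14], [354.4, 188.2])]
knob []
..................++.################################################################
..................++..###############################################################
.................+####++#############################################################
.................#######+############################################################
.................++++..+#############################################################
................+++.+..##############################################################
.................+++.+.##############################################################
#####+.......+++++.+++.##############################################################
#####++########+++++.+.##############################################################
+###+.+.+
[... 1352 characters left out ...]
+++++++#######
........................+..++########################################++++++++++######
...........................++########################################+++++++++######.
.....................+.....++########################################++++++++++####+.
.....................+.....+##########################################+++++++++######
...........................++#########################################+++++++++#####+
.....................++++++##########################################++++++++++#+.+..
....................+#++#++###########################################++++++++#+.+#.+
[371.43166435 183.81215837] [363.58481291 184.17009298] [367.9687914  171.27235898]
```

Request:
apply_moves:
  moves:
    - [[-4,0,0,0],[-4,0,2,0],[0,0,2,0],[0,0,2,0],[0,0,2,0],[0,0,0,0],[0,0,0,0],[0,0,0,0],[0,0,0,0],[0,0,0,0]]

```text
clock: 45.0
eef_pos: [0.6556, -0.0173, 0.0202]
tool_rot: [0.701, 0.713, -0.012, -0.017]
ft_force: [-0.1, -0.3, -0.8]
grip_width: 0.0425
```

```bash
python3 - <<'E'
from h import *
st()
c=cam('top'); stamp(c)
E
```

```text
t 45.0 pos [ 0.6556 -0.0173  0.0202] yaw 90.9 tz [-0.041  0.008 -0.999] w 0.0425 F [-0.1 -0.3 -0.8] j [-0.03  0.71  0.23  1.14  0.01 -0.05]
foot [([354, 184, 8, 10, 47], [358.2, 189.2])]
knob []
```

Request:
apply_moves:
  moves:
    - [[0,-2,1,0],[0,0,0,0],[0,0,0,0],[0,0,0,0],[0,0,0,0],[0,0,0,0],[0,0,0,0],[0,0,-4,0],[0,0,-8,0],[0,0,-8,0]]
  hand: -1

```text
clock: 46.05
eef_pos: [0.6529, -0.0174, 0.0389]
tool_rot: [0.701, 0.713, -0.013, -0.019]
ft_force: [-0.5, -0.8, -1.1]
grip_width: 0.0231
```

```bash
python3 - <<'E'
from h import *
st()
c=cam('top'); stamp(c)
E
```

```text
t 46.05 pos [ 0.6529 -0.0174  0.0389] yaw 90.9 tz [-0.045  0.008 -0.999] w 0.0231 F [-0.5 -0.8 -1.1] j [-0.03  0.69  0.25  1.18  0.01 -0.05]
foot [([354, 182, 8, 10, 39], [356.4, 187.4])]
knob []
```

Request:
apply_moves:
  moves:
    - [[0,0,-25,0],[0,0,-32,0],[0,0,-30,0],[0,0,0,0],[-20,-11,0,0],[-35,-19,0,0],[-38,-20,0,0],[-38,-20,0,0],[-38,-20,0,0],[-38,-20,0,0]]

```text
clock: 47.1
eef_pos: [0.5526, -0.2269, 0.134]
tool_rot: [0.696, 0.717, -0.009, -0.016]
ft_force: [0.6, -0.5, -0.6]
grip_width: 0.0227
```

```bash
python3 - <<'E'
from h import *
to([.4691,-.3627,.10],90)
c=cam('top'); stamp(c)
E
```

```text
t 47.1 pos [ 0.5526 -0.2269  0.134 ] yaw 91.7 tz [-0.036  0.008 -0.999] w 0.0227 F [ 0.6 -0.5 -0.6] j [-0.39  0.51  0.18  1.29 -0.01 -0.42]
turn 1.7 shift(after turn) [-136.1  -82.2   35.8]
foot [([446, 172, 12, 33, 394], [451.5, 187.9]), ([416, 182, 7, 8, 39], [418.6, 185.4]), ([408, 185, 16, 14, 101], [413.8, 193.3])]
knob [([446, 172, 9, 33, 295], [450.0, 187.9]), ([413, 181, 12, 13, 118], [418.2, 187.4])]
```

Request:
apply_moves:
  moves:
    - [[-30,-18,0,0],[-34,-21,0,0],[-34,-21,0,0],[-24,-15,0,0],[-10,-6,0,0],[0,0,15,0],[0,0,25,0],[0,0,20,0],[0,0,0,0],[0,0,0,0]]

```text
clock: 48.15
eef_pos: [0.4649, -0.3722, 0.0731]
tool_rot: [0.701, 0.713, -0.011, -0.015]
ft_force: [-0.1, 0.0, -0.2]
grip_width: 0.0229
```

```bash
python3 - <<'E'
from h import *
to([.4691,-.3627,.0225])
E
```

```text
t 48.15 pos [ 0.4649 -0.3722  0.0731] yaw 91.0 tz [-0.036  0.006 -0.999] w 0.0229 F [-0.1  0.  -0.2] j [-0.67  0.54  0.08  1.14 -0.02 -0.68]
turn 0 shift(after turn) [ 9.1  6.2 50.5]
```

Request:
apply_moves:
  moves:
    - [[4.5,3,5,0],[4.5,3,10,0],[0,0,12,0],[0,0,10,0],[0,0,5,0],[0,0,2,0],[0,0,0,0],[0,0,0,0],[0,0,0,0],[0,0,0,0]]

```text
clock: 49.15
eef_pos: [0.4725, -0.3623, 0.0284]
tool_rot: [0.7, 0.714, -0.01, -0.012]
ft_force: [-0.3, 0.4, -0.3]
grip_width: 0.0228
```

```bash
python3 - <<'E'
from h import *
to([.4691,-.3627,.0212])
c=cam('scene'); np.save('scene5.npy',c,allow_pickle=True)
print(proj(c,[.4691,-.3627,.01]))
E
```

```text
t 49.15 pos [ 0.4725 -0.3623  0.0284] yaw 91.1 tz [-0.032  0.003 -0.999] w 0.0228 F [-0.3  0.4 -0.3] j [-0.64  0.58  0.02  1.04 -0.02 -0.66]
turn 0 shift(after turn) [-0.4 -3.2  7.3]
[138.85632575 264.96679221]
```

Request:
apply_moves:
  moves:
    - [[0,-3,1.5,0],[0,0,1.5,0],[0,0,1.2,0],[0,0,1,0],[0,0,0.7,0],[0,0,0.6,0],[0,0,0.6,0],[0,0,0.5,0],[0,0,0,0],[0,0,0,0]]

```text
clock: 50.2
eef_pos: [0.4695, -0.3628, 0.0215]
tool_rot: [0.7, 0.714, -0.01, -0.011]
ft_force: [-0.4, -0.1, -1.7]
grip_width: 0.0229
```

```bash
python3 - <<'E'
from h import *
to([.4691,-.3627,.0212])
E
```

```text
t 50.2 pos [ 0.4695 -0.3628  0.0215] yaw 91.1 tz [-0.03   0.002 -1.   ] w 0.0229 F [-0.4 -0.1 -1.7] j [-0.65  0.59  0.    1.01 -0.02 -0.67]
turn 0 shift(after turn) [ 0.1 -0.4  0.3]
```

Position is right but there's no clear contact force yet, so I'll ease down a little more.

Request:
apply_moves:
  moves:
    - [[0,0,0.5,0],[0,0,0.5,0],[0,0,0.5,0],[0,0,0.5,0],[0,0,0.5,0],[0,0,0.5,0],[0,0,0.5,0],[0,0,0.5,0],[0,0,0.5,0],[0,0,0.5,0]]

```text
clock: 51.2
eef_pos: [0.4699, -0.3629, 0.0213]
tool_rot: [0.7, 0.714, -0.01, -0.01]
ft_force: [-1.6, 0.6, 4.8]
grip_width: 0.0231
```

```bash
python3 - <<'E'
from h import *
to([.4691,-.3627,.0212])
E
```

```text
t 51.2 pos [ 0.4699 -0.3629  0.0213] yaw 91.1 tz [-0.027  0.    -1.   ] w 0.0231 F [-1.6  0.6  4.8] j [-0.65  0.58  0.    1.01 -0.02 -0.67]
turn 0 shift(after turn) [ 0.3 -0.7  0.2]
```

Request:
apply_moves:
  moves:
    - [[0,0,0,0],[0,0,0,0],[0,0,0,0],[0,0,0,0],[0,0,0,0],[0,0,0,0],[0,0,-3,0],[0,0,-8,0],[0,0,-15,0],[0,0,-20,0]]
  hand: 0

```text
clock: 52.2
eef_pos: [0.4688, -0.3614, 0.0647]
tool_rot: [0.7, 0.714, -0.01, -0.014]
ft_force: [-0.4, -0.3, 0.2]
grip_width: 0.0429
```

Request:
apply_moves:
  moves:
    - [[0,0,-25,0],[0,0,-30,0],[0,0,-30,0],[0,-20,0,0],[10,-40,0,0],[10,-40,0,0],[10,-40,0,0],[0,-20,0,0],[0,0,0,0],[0,0,0,0]]

```text
clock: 53.2
eef_pos: [0.3105, -0.3364, 0.1691]
tool_rot: [0.7, 0.714, -0.01, -0.004]
ft_force: [-0.0, 0.5, 0.9]
grip_width: 0.0426
```

```bash
python3 - <<'E'
from h import *
st()
t=cam('top'); s=cam('scene'); np.save('top6.npy',t,allow_pickle=True); np.save('scene6.npy',s,allow_pickle=True)
a=cv2.resize(t['color'][110:390,170:610],(800,509),interpolation=2); cv2.imwrite('pics/z.png',a[:,:,::-1])
E
```

```text
t 53.2 pos [ 0.3105 -0.3364  0.1691] yaw 91.2 tz [-0.019 -0.009 -1.   ] w 0.0426 F [-0.   0.5  0.9] j [-0.81  0.19 -0.18  1.21 -0.02 -0.83]
```

View pics/z.png

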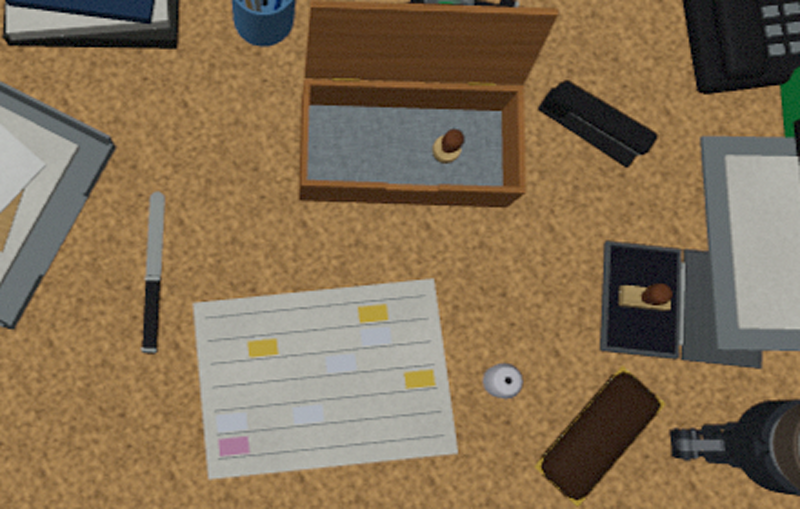

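The final picture shows the lid open behind the box and the round stamp in its place at view pixel (448,145). The opener lies flat from (155,195) to (150,350). The long stamp stands on the felt with its foot at (645,297), and the other items look unmoved. A quick numeric check, then I'll hand in.

```bash
python3 - <<'E'
from h import *
t=np.load('top6.npy',allow_pickle=True).item(); a=np.load('top0.npy',allow_pickle=True).item()['color'].astype(int)
im=t['color'].astype(int); m=np.zeros((480,640),bool); S=np.s_[250:300,500:546]; m[S]=((im[:,:,0]>110)&(im[:,:,0]>im[:,:,2]+30))[S]
n,l,s,ce=cv2.connectedComponentsWithStats(m.astype(np.uint8)); k=1+np.argmax(s[1:,4]); print('foot bbox',s[k]); x,y,w,h=s[k,:4]; print('left/right',ray(t,(x,y+h/2),.028),ray(t,(x+w,y+h/2),.028), 'felt .4691 -.3627; px centre', proj(t,[.4691,-.3627,.028]),proj(t,[.4691,-.3627,.072]))
d=np.abs(a-im).sum(2)
for nm,(x0,y0,x1,y1) in dict(stapler=(465,150,535,203),sharp=(432,307,462,332),case=(465,312,535,386),cal=(274,262,425,374),tape=(390,95,455,140)).items(): print(nm,'changed frac',(d[y0:y1,x0:x1]>80).mean().round(3))
print(workorder.job_done())
E
```

```text
foot bbox [511 267  28  13 164]
left/right [ 0.46846938 -0.33079763  0.028     ] [ 0.46957547 -0.39126302  0.028     ] felt .4691 -.3627; px centre [525.76962439 273.47837428] [535.08809757 271.07451362]
stapler changed frac 0.0
sharp changed frac 0.0
case changed frac 0.0
cal changed frac 0.0
tape changed frac 0.559
the job is handed in; nothing more can be done
None
```

The long stamp is standing upright on the middle of the ink pad's felt, and I handed the job in at about 53 s of the 72 s allowed. I drew the opener out, regripped it by the handle, raised the lid with it from the notch and laid it flat. I then carried the stamp from the box to the pad.

**Last checks**
- **Stamp:** it stands upright on the felt, with its foot centred at about (0.469, -0.361), within about 2 mm of the measured felt centre (0.469, -0.363).
- **Lid:** it was at about 100° when measured after opening, and the final picture shows it still back.
- **Opener:** it lies flat on free desk between the tray and the box.
- **Round stamp:** it is in its place.
- **Bystanders:** the stapler, sharpener, glasses case and sheet show no change in the picture. The area around the tape dispenser did change; the opened lid now covers part of it. I never went near it, but I did not confirm it separately.

**What went wrong or disagreed**
- **Height reading:** the reported tool height was about 34 mm lower than what the camera and touch showed, so I worked with an offset.
- **First grips:** two attempts on the blade closed above it and missed.
- **Notch:** four pushes stopped against the box front before the blade went in. The highest push force I read was about 11 N.
- **Opener in the grip:** it turned in the grip while lifting the lid, so I drew it back and lifted again nearer the edge.
- **Laying the opener down:** I read about 25 N as I pressed it flat on the desk.
- **Long stamp:** it was nudged about 7 mm inside the box before I gripped it.

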